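# Put the microscope spacer rings away on their post

## Task

Put the microscope's three brass spacer rings away on the upright post of the wooden stand: the largest at the bottom, then the middle one, the smallest on top, each pushed down fully home. Then swing the stand's steel keeper bar over the stack until it rests down in its catch, and let go. Leave the dish, the stoppered vial and the two clear boxes where they are.

Things in the scene. Friction and masses are not known exactly. Their poses are not given: they have to be found in the camera images.
- ring_large: largest brass ring, flat and plain: outside diameter 58 mm, bore 18 mm right through, 12 mm thick, about 95 g. Lies flat on the worktop. Origin: centre of its underside; z along the bore. Which of the three places each ring lies in varies.
- ring_middle: middle brass ring: outside diameter 46 mm, bore 18 mm, 12 mm thick, about 60 g. Origin: centre of its underside; z along the bore
- ring_small: smallest brass ring: outside diameter 34 mm, bore 18 mm, 12 mm thick, about 33 g. Origin: centre of its underside; z along the bore
- stand: fixed storage stand; wooden base board 184 mm (its x) by 90 mm (its y), 16 mm thick. Origin at the underside, z up. At x = +70 mm a steel hinge column, 26 mm wide in y, 76 mm high; at x = -60 mm the catch column; between them a steel post for the rings (see stand_middle). With the rings home their undersides are 20, 32 and 44 mm above the worktop
- stand_middle (a point): centre of the rubber disc on the base board, 16 mm above the worktop. The post (16 mm thick; foot 46 mm wide, its top at 20 mm; post top at 61 mm above the worktop, rim bevelled 1.5 mm) is clamped rigidly NEAR here, not here: its axis is up to 5 mm off in the stand's x and up to 5 mm off in its y. Its true place is not reported: find it by touch or by eye. Axes as the stand's
- keeper_hinge (a point): middle of the keeper bar's hinge axis, at x = +70 mm, 68 mm above the worktop; the axis runs along the stand's y; axes as the stand's
- keeper_bar (a joint): angle of the keeper bar (rad): 0 = closed, level along the stand's x above the post, in the catch's fork; grows as the free end rises; 1.57 = straight up; starts open, leaning back away from the post (1.65 to 1.9). The hinge is stiff (about 0.1 N m): the bar stays where it is left and must be pushed all the way down
- keeper_end (a point): centre of the round cross bar at the free end of the keeper bar, 142 mm from the hinge; the cross bar is 10 mm thick and 36 mm long along the stand's y. The keeper bar itself is a flat steel bar 10 mm wide and 6 mm thick. Closed, this point is 68 mm above the worktop
- petri_dish: flat round clear dish, 60 mm diameter, 13 mm high, a bystander; origin at the centre of its underside
- vial: small stoppered glass vial, 36 mm diameter, 55 mm high, a bystander; origin at the centre of its underside
- crystal_box: clear specimen box with a black foot, 44x41x31 mm, a bystander; origin at the centre of its underside
- pale_box: clear specimen box with a white foot, 45x45x38 mm, a bystander; origin at the centre of its underside
- catch (a point): floor of the catch's upturned fork, 65 mm above the worktop, at x = -60 mm of the stand; prongs 14 mm apart in y, 12 mm tall; column 26 mm wide in y, 8 mm in x
Things that resemble listed ones, but are neither listed nor needed, are in the scene too. What is shaped like the ring_large but black or purple is not meant.

How it is judged:
By the outcome, as a careful person would: the job done as asked, in the order asked, and still so for the second after the job is handed in, with the robot touching nothing.
It also fails if it takes over 72 s, if anything falls off the work surface, if the arm or the gripper's body presses on something with over 40 N, if the wrist force passes 120 N, or if a joint passes its speed limit or range.

## Robot

A 6-joint arm with a two-finger parallel gripper is mounted at the origin on a cart in front of the work surface, level with it; the furniture and walls round the work are solid. World frame = base frame: x ahead of the robot, y to its left, z up, the work surface at z = 0. Lengths are in m, angles in rad, forces in N, time in s.
With the tool pointing down it reaches from about 0.25 to 0.725 m from the base axis. Payload 9.7 kg.
Tool frame: the origin (TCP) lies on the centre line of the jaws, within the pads' length; the fingertips stand 11 mm ahead of it and the grasp point (between the pads) lies 8 mm behind it; z points along the fingers, x is the direction in which the jaws open and shut, and the axes are right-handed (so a half turn about z gives the same grasp; the last joint's range is limited). The gripper opens to 85 mm and grips with 20 to 120 N. Pads are 22 mm wide; open, the fingers measure 114 mm over their backs; the gripper's body (76 mm by 85 mm) begins 54 mm behind the grasp point. The pads swing forward as they close: fully open they stand 13 mm farther back than shut.
Start: joints at [1.182, 0.087, 0.176, 1.66, 0, 1.571], TCP at [0.208, 0.509, 0.242] pointing down, gripper open.
Joint ranges: [-3.13, 3.13], [-0.85, 1.81], [-1.15, 1.24], [-2.2, 2.28], [-1.44, 1.52], [-3.14, 3.14]. Speed limits (rad/s): [2.22, 2.22, 2.57, 3.14, 3.14, 3.14].

## Interface

Orientations are given as a rotation vector (axis times angle).
In Python, from plant import robot gives the robot as it stands.
- The arm moves only by the tool drive_tool, never from a script. Its argument "increments" is a list of rows, each a list of 4 numbers: the shift along the tool's x, y, z in units of 25 mm (1.0 is 25 mm), then the turn about the tool's z in units of 8 degrees (1.0 is 8 degrees). In form: [[dx, dy, dz, roll], ...]. A call has 1 to 8 rows; each row shifts and turns the pose as measured when the row begins, along the tool's axes as they then stand; what a row does not reach is not made up. A row lasts 1/10 s, in which the tool goes at most 50 mm and 8.59 degrees, less where a joint would pass 70% of its speed; a pose out of reach is approached as far as the arm can. A call is refused whole if a number of a shift passes 1 or a number of a turn 1, either way. A call with a gripper value outside its range is refused whole. "claw" is the finger opening in mm, from 0 to 85.4, set as the call begins (left out, the last holds). The fingers move at their own pace and stop on an object; the grip force is fixed at half the most. Time passes only in rows, so rows that do not move let the fingers close. It gives the time, the measured TCP pose, the force and the opening at its end, in the units of the state.
- robot.sense(): the state, without advancing time (a new reading comes with each control period).
- robot.read_camera(name): name is "scene" or "top" or "wrist"; returns the picture (384x512x3 uint8, red, green, blue); there is no depth.
- robot.get_calibration(name): a dict with "camera_matrix" (3x3 intrinsics, pixels), "k1" (the pictures are not rectified: a ray, as slopes to the right and down, at radius r is drawn at 1 + k1 r^2 times it, then the intrinsics apply), "eye" and "rotation" of the camera in the world; the wrist camera has in their place "hand_eye" (4x4, takes a point from camera to tool coordinates, whose origin is the TCP and whose axes are the tool frame's). Camera axes: x right, y down, z forward; pixel columns grow to the right and rows downward; lengths in m; the calibration is good to about 2 mm. A picture is of the moment at which its call begins: read the wrist's pose just before it. get_calibration takes no time and is no camera call.
- robot.job_done(): hands the job in, once; it reports no verdict.
Trained networks look in the newest picture that a camera, given by its name, has taken for a name from the list of things; names that differ only in an ending like _2 or _b are one class to them, and where a whole thing is asked for, a point or a joint stands for the part that bears it (a point fixed in the world has none). Each returns a list of dicts, best first, with "confidence" (0 to 1); they miss things now and then, are a little off and sometimes report something else, mostly with a low value. They report only what shows in the picture. A call takes as long as a camera call. They do not tell look-alikes from the thing itself.
- robot.outline_of(camera, thing): "mask" (384x512 bool, what is visible of it) and "location" ([column, row] in pixels, amid what is visible of it).
The state is a dict: "clock": time; "joints": joint angles; "joint_vel": joint speeds; "effort": joint torques, N m; "eef_pos": TCP position; "orientation": TCP orientation; "force": force on the tool from outside, world axes, zero at the start; "torque": the same for the moment, N m; "width": finger opening in m.
Only numpy, scipy, OpenCV 4.12 (cv2) and the standard library are available. Lean on these libraries where they do the work, as an engineer would, in place of code of your own. Each camera call takes 0.05 s, during which the arm holds its last target.

## Working session

There is one attempt and no reset: what is moved stays moved. The work goes in short steps, Python scripts to look and compute and a tool call to move; the robot and the scene stay as the last step left them, time stands still between calls to the robot, and variables do not carry over. Pictures are saved under pics/ and viewed, and the job is handed in when it is done.

Besides the shell and the picture viewer there is one more tool, called after "Call:" by a JSON object that holds its "name" and its "arguments", one argument or row to a line. drive_tool: Moves the arm, as the interface text tells. Its arguments: {"type":"object","properties":{"increments":{"type":"array"},"claw":{"type":"number"}},"required":["increments"]}

```bash
ls; mkdir -p pics; cat > h.py <<'E'
import numpy as np, cv2
from plant import robot
from scipy.spatial.transform import Rotation as R
def snap(n,f):
    s=robot.sense(); im=robot.read_camera(n); cv2.imwrite('pics/'+f+'.png',im[:,:,::-1]); np.save('pics/'+f+'.npy',im); return s,im
def cam(n,s=None):
    c=robot.get_calibration(n); K=np.array(c['camera_matrix']);k1=c['k1']
    if 'hand_eye' in c:
        s=s or robot.sense(); T=np.eye(4);T[:3,:3]=R.from_rotvec(s['orientation']).as_matrix();T[:3,3]=s['eef_pos']
        W=T@np.array(c['hand_eye']); return K,k1,W[:3,3],W[:3,:3]
    Rm=np.array(c['rotation']); 
    if Rm.shape!=(3,3): Rm=R.from_rotvec(Rm).as_matrix()
    return K,k1,np.array(c['eye']),Rm
def ray(C,px):
    K,k1,e,Rm=C
    d=np.array([k1,0,0,0.])
    p=cv2.undistortPoints(np.array([[px]],float),K,d)[0,0]
    return e,Rm@np.array([p[0],p[1],1])
def atz(C,px,z):
    e,d=ray(C,px); return e+d*(z-e[2])/d[2]
def proj(C,P):
    K,k1,e,Rm=C
    q=(np.atleast_2d(P)-e)@Rm
    return cv2.projectPoints(q.reshape(-1,1,3),np.zeros(3),np.zeros(3),K,np.array([k1,0,0,0.]))[0][:,0]
E
python3 - <<'E'
from h import *
np.set_printoptions(precision=4,suppress=True)
for n in ['scene','top','wrist']:
    s,im=snap(n,n+'0'); print(n,cam(n))
print(robot.sense())
for n in ['top','scene']:
    for t in ['ring_large','ring_middle','ring_small','stand','keeper_bar','petri_dish','vial','crystal_box','pale_box']:
        print(n,t,[(round(float(o['confidence']),2),np.round(o['location']),int(o['mask'].sum())) for o in robot.outline_of(n,t)])
E
```

```text
pics
scene (array([[452.0592,   0.    , 264.4155],
       [  0.    , 452.0592, 193.007 ],
       [  0.    ,   0.    ,   1.    ]]), -0.10527581700467618, array([-0.1312, -0.5226,  0.9923]), array([[ 0.6281, -0.5765,  0.5227],
       [-0.778 , -0.4797,  0.4058],
       [ 0.0168, -0.6615, -0.7498]]))
top (array([[366.4838,   0.    , 263.0367],
       [  0.    , 366.4838, 190.4223],
       [  0.    ,   0.    ,   1.    ]]), -0.10905887154334036, array([ 0.4104, -0.0229,  1.0443]), array([[ 0.0159, -0.9939,  0.1093],
       [-0.9997, -0.0139,  0.0192],
       [-0.0176, -0.1096, -0.9938]]))
wrist (array([[334.6612,   0.    , 256.8818],
       [  0.    , 334.6612, 188.893 ],
       [  0.    ,   0.    ,   1.    ]]), -0.09944052273516471, array([0.139 , 0.5379, 0.3731]), array([[ 0.3791,  0.8836,  0.2747],
       [ 0.9253, -0.362 , -0.1127],
       [-0.0001,  0.297 , -0.9549]]))
{'clock': 0.15, 'joints': array([ 1.182 ,  0.0873,  0.1753,  1.6598, -0.    ,  1.5708]), 'joint_vel': array([ 0.0001, -0.0025,  0.0044,  0.0017,  0.0003, -0.0005]), 'effort': array([  0.0014, -52.076 ,  46.5046,   0.01
[... 780 characters left out ...]
ay([160., 231.]), 288)]
top pale_box [(0.77, array([140., 171.]), 311)]
scene ring_large [(0.89, array([365., 301.]), 364), (0.64, array([270., 173.]), 255), (0.61, array([266., 219.]), 282), (0.48, array([155., 176.]), 216)]
scene ring_middle [(0.26, array([158., 174.]), 213)]
scene ring_small [(0.49, array([327., 267.]), 142)]
scene stand [(0.84, array([214., 187.]), 1660)]
scene keeper_bar [(0.69, array([198., 147.]), 117)]
scene petri_dish [(0.68, array([186., 138.]), 259), (0.63, array([368., 256.]), 360)]
scene vial [(0.63, array([326., 227.]), 189)]
scene crystal_box [(0.68, array([157., 176.]), 257)]
scene pale_box [(0.74, array([214., 184.]), 1553), (0.52, array([187., 139.]), 257)]
```

```bash
python3 - <<'E'
import cv2
a=cv2.imread('pics/top0.png')[120:270,110:430]; cv2.imwrite('pics/top0c.png',cv2.resize(a,None,fx=2.5,fy=2.5,interpolation=2))
a=cv2.imread('pics/scene0.png')[100:350,110:430]; cv2.imwrite('pics/scene0c.png',cv2.resize(a,None,fx=2.4,fy=2.4,interpolation=2))
E
```

```text
(no output)
```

View pics/top0.png

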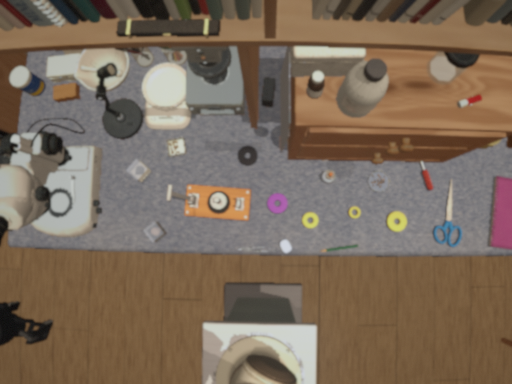

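View pics/top0c.png

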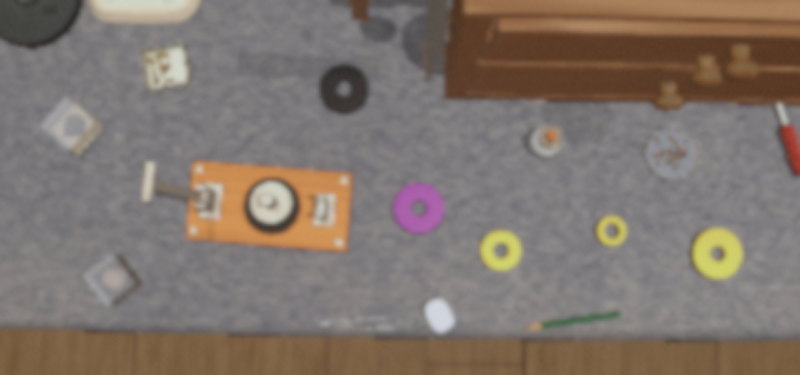

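View pics/scene0c.png

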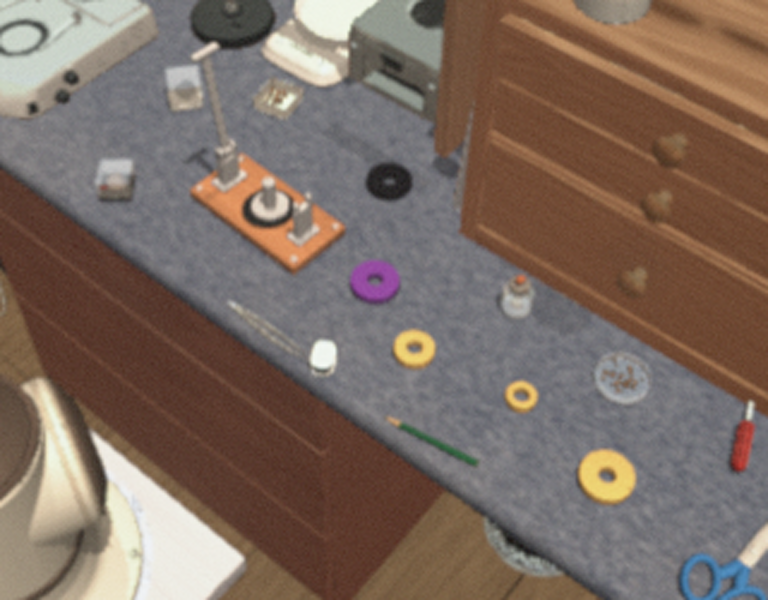

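```bash
python3 - <<'E'
from h import *
np.set_printoptions(precision=4,suppress=True)
im=cv2.imread('pics/top0.png');hsv=cv2.cvtColor(im,cv2.COLOR_BGR2HSV);C=cam('top')
def blobs(C,hsv,lo,hi,z,mn=40):
    m=cv2.inRange(hsv,lo,hi);n,l,st,c=cv2.connectedComponentsWithStats(m)
    for i in range(1,n):
        if st[i,4]>mn: print(st[i],c[i],atz(C,c[i],z))
print('yel');blobs(C,hsv,(22,90,90),(35,255,255),.006)
print('purple');blobs(C,hsv,(140,90,60),(165,255,255),.006)
print('orange');blobs(C,hsv,(5,120,120),(18,255,255),.016)
m=cv2.inRange(hsv,(5,120,120),(18,255,255));m[:180]=0;m[225:]=0;m[:,:180]=0;m[:,255:]=0
r=cv2.minAreaRect(cv2.findNonZero(m));b=cv2.boxPoints(r);print(r);P=np.array([atz(C,q,.016) for q in b]);print(P,P.mean(0),[np.linalg.norm(P[i]-P[i-1]) for i in range(4)])
print('post top',atz(C,(110+268/2.5,120+202/2.5),.061)) 
im=cv2.imread('pics/scene0.png');hsv=cv2.cvtColor(im,cv2.COLOR_BGR2HSV);C=cam('scene')
blobs(C,hsv,(18,90,90),(35,255,255),.006)
print('keeper end', )
for n,p in [('top',(150/2.5+110,182/2.5+120)),('scene',(205/2.4+110,50/2.4+100))]:
    print(n,[atz(cam(n),p,z) for z in (.19,.208)])
print('post scene',atz(C,(110+269/2.4,100+181/2.4),.061))
print('bystanders',[atz(cam('top'),q,.01) for q in [(378,181),(329,176),(138,170),(155,231),(176,147)]])
E
```

```text
yel
[348 207  13  11  90] [354.0889 212.0111] [ 0.4665 -0.2624  0.006 ]
[386 211  21  21 306] [396.1405 220.951 ] [ 0.4423 -0.3837  0.006 ]
[302 212  16  16 177] [309.5424 219.6328] [ 0.4433 -0.1356  0.006 ]
purple
[268 194  19  19 255] [276.9882 202.9647] [ 0.4893 -0.043   0.006 ]
orange
[ 367   48  145   78 6280] [440.9911  91.0161] [ 0.8305 -0.5314  0.016 ]
[479  55  33  11 192] [497.3802  58.2865] [ 0.9488 -0.7283  0.016 ]
[ 295   79  217   58 1951] [382.1292 125.5833] [ 0.7179 -0.3463  0.016 ]
[322  78  14  24 174] [328.4655  90.3678] [ 0.8218 -0.1905  0.016 ]
[ 54  84  22  16 282] [64.4007 91.0638] [0.8227 0.6137 0.016 ]
[402 138  40  12 103] [414.3592 145.5243] [ 0.6607 -0.4402  0.016 ]
[389 143   9  10  58] [392.8448 148.0172] [ 0.6518 -0.3758  0.016 ]
[ 185  185   65   35 1197] [218.4177 202.3793] [0.4877 0.1225 0.016 ]
[  1 240  11  27  71] [  6.6197 254.0845] [0.3208 0.7625 0.016 ]
[ 11 249  10  19  94] [ 15.9894 257.0319] [0.3136 0.7297 0.016 ]
[473 258  15  28 185] [481.3027 270.9622] [ 0.3002 -0.6315  0.016 ]
[  90  264   71  103 2195] [119.0478 316.2378] [0.1602 0.3982
[... 1186 characters left out ...]
  15  26 185] [506.3081 198.1676] [ 1.0065 -0.5621  0.006 ]
[274 237  17  16 190] [282.1316 244.6211] [ 0.4445 -0.1394  0.006 ]
[321 259  13  12 101] [326.8911 264.5446] [ 0.4683 -0.2664  0.006 ]
[492 261  20  33 204] [500.0735 276.3725] [ 0.7239 -0.643   0.006 ]
[351 288  24  22 387] [362.3876 298.0646] [ 0.443  -0.3884  0.006 ]
keeper end
top [array([0.4956, 0.2142, 0.19  ]), array([0.4938, 0.2092, 0.208 ])]
scene [array([0.513, 0.225, 0.19 ]), array([0.4985, 0.2082, 0.208 ])]
post scene [0.4929 0.1158 0.061 ]
bystanders [array([ 0.5558, -0.3317,  0.01  ]), array([ 0.5681, -0.1905,  0.01  ]), array([0.5789, 0.3625, 0.01  ]), array([0.4034, 0.3033, 0.01  ]), array([0.6478, 0.2527, 0.01  ])]
```

```bash
cat >> h.py <<'E'
def toolang(s):
    M=R.from_rotvec(s['orientation']).as_matrix(); return np.degrees(np.arctan2(M[1,0],M[0,0])),M
def plan(tgt,ang=None,n=None,step=24.):
    s=robot.sense(); a,M=toolang(s); p=np.array(s['eef_pos']); d=np.array(tgt)-p
    da=0 if ang is None else (ang-a+180)%360-180
    n=n or int(max(np.ceil(np.linalg.norm(d)*1000/step),np.ceil(abs(da)/8),1))
    rows=[]
    for k in range(n):
        Mk=R.from_euler('z',da*k/n,degrees=True).as_matrix()@M
        v=Mk.T@d/n/.025
        rows.append([round(float(x),2) for x in v]+[round(-da/n/8,2)])
    print('pos',np.round(p,4),'ang',round(a,2),'d',np.round(d,4),'da',round(da,1)); print(rows)
    print('tool delta mm',np.round(M.T@d*1000,1),'force',np.round(s['force'],1),'w',round(s['width'],4),'t',round(s['clock'],2))
E
python3 -c "
from h import *
plan((.487,.118,.24),176.5)"
```

```text
pos [0.2085 0.5089 0.2423] ang 67.72 d [ 0.2785 -0.3909 -0.0023] da 108.8
[[-0.49, 0.77, 0.0, np.float64(-0.65)], [-0.56, 0.73, 0.0, np.float64(-0.65)], [-0.62, 0.67, 0.0, np.float64(-0.65)], [-0.68, 0.61, 0.0, np.float64(-0.65)], [-0.73, 0.55, 0.0, np.float64(-0.65)], [-0.78, 0.48, 0.0, np.float64(-0.65)], [-0.82, 0.41, 0.0, np.float64(-0.65)], [-0.85, 0.33, 0.0, np.float64(-0.65)], [-0.88, 0.26, 0.0, np.float64(-0.65)], [-0.9, 0.18, 0.0, np.float64(-0.65)], [-0.91, 0.09, 0.0, np.float64(-0.65)], [-0.91, 0.01, 0.0, np.float64(-0.65)], [-0.91, -0.07, 0.0, np.float64(-0.65)], [-0.9, -0.15, 0.0, np.float64(-0.65)], [-0.88, -0.23, 0.0, np.float64(-0.65)], [-0.86, -0.31, 0.0, np.float64(-0.65)], [-0.83, -0.39, 0.0, np.float64(-0.65)], [-0.79, -0.46, 0.0, np.float64(-0.65)], [-0.74, -0.53, 0.0, np.float64(-0.65)], [-0.69, -0.6, 0.0, np.float64(-0.65)], [-0.64, -0.66, 0.0, np.float64(-0.65)]]
tool delta mm [-256.2  405.9    2.3] force [-0.5  0.5  0. ] w 0.0852 t 1.05
```

Call:
{"name": "drive_tool", "arguments": {
  "increments": [
    [-0.5,0.8,-0.15,-0.65],
    [-0.55,0.7,-0.15,-0.65],
    [-0.6,0.7,-0.15,-0.65],
    [-0.7,0.6,-0.15,-0.65],
    [-0.75,0.55,-0.15,-0.65],
    [-0.8,0.5,-0.15,-0.65],
    [-0.8,0.4,-0.15,-0.65],
    [-0.85,0.35,-0.15,-0.65]
  ]
}}

```text
clock: 1.85
eef_pos: [0.3191, 0.3566, 0.2722]
orientation: [-1.776, -2.592, 0.002]
force: [-1.1, 0.8, 0.3]
width: 0.0855
```

```bash
python3 -c "
from h import *
plan((.487,.118,.24),176.5);print(robot.sense()['joints'])"
```

```text
pos [0.3191 0.3566 0.2722] ang 111.16 d [ 0.1679 -0.2386 -0.0322] da 65.3
[[-0.87, 0.22, 0.1, np.float64(-0.63)], [-0.89, 0.14, 0.1, np.float64(-0.63)], [-0.9, 0.06, 0.1, np.float64(-0.63)], [-0.9, -0.02, 0.1, np.float64(-0.63)], [-0.89, -0.1, 0.1, np.float64(-0.63)], [-0.88, -0.17, 0.1, np.float64(-0.63)], [-0.86, -0.25, 0.1, np.float64(-0.63)], [-0.84, -0.32, 0.1, np.float64(-0.63)], [-0.81, -0.4, 0.1, np.float64(-0.63)], [-0.77, -0.47, 0.1, np.float64(-0.63)], [-0.72, -0.53, 0.1, np.float64(-0.63)], [-0.67, -0.59, 0.1, np.float64(-0.63)], [-0.62, -0.65, 0.1, np.float64(-0.63)]]
tool delta mm [-283.1   70.5   32.4] force [-1.1  0.8  0.3] w 0.0855 t 1.85
[ 8.40898194e-01 -6.89747272e-02  7.75228535e-02  1.71840849e+00
 -1.19923992e-04  4.71582572e-01]
```

Call:
{"name": "drive_tool", "arguments": {
  "increments": [
    [-0.87,0.22,0,-0.65],
    [-0.9,0.14,0,-0.65],
    [-0.9,0.06,0,-0.65],
    [-0.9,0,0,-0.65],
    [-0.9,-0.1,0,-0.65],
    [-0.9,-0.2,0,-0.65],
    [-0.85,-0.25,0,-0.65],
    [-0.85,-0.3,0,-0.65]
  ]
}}

```text
clock: 2.65
eef_pos: [0.4309, 0.2052, 0.274]
orientation: [0.691, 3.063, 0.003]
force: [-0.5, 1.1, -0.5]
width: 0.0858
```

```bash
python3 -c "
from h import *
plan((.487,.118,.21),176.5)"
```

```text
pos [0.4309 0.2052 0.274 ] ang 154.56 d [ 0.0561 -0.0872 -0.064 ] da 21.9
[[-0.59, -0.37, 0.43, np.float64(-0.46)], [-0.56, -0.4, 0.43, np.float64(-0.46)], [-0.54, -0.44, 0.43, np.float64(-0.46)], [-0.51, -0.47, 0.43, np.float64(-0.46)], [-0.48, -0.5, 0.43, np.float64(-0.46)], [-0.44, -0.53, 0.43, np.float64(-0.46)]]
tool delta mm [-88.  -54.8  64. ] force [-0.5  1.1 -0.5] w 0.0858 t 2.65
```

Call:
{"name": "drive_tool", "arguments": {
  "increments": [
    [-0.6,-0.4,0,-0.5],
    [-0.6,-0.4,0,-0.5],
    [-0.55,-0.45,0,-0.5],
    [-0.55,-0.5,0.5,-0.5],
    [-0.5,-0.5,0.9,-0.5],
    [-0.5,-0.55,0.9,-0.5],
    [0,0,0,0]
  ]
}}

```text
clock: 3.35
eef_pos: [0.4969, 0.1102, 0.2156]
orientation: [0.012, 3.137, 0.003]
force: [0.1, 0.1, 0.0]
width: 0.0855
```

```bash
python3 -c "
from h import *
plan((.487,.118,.21),176.5)
s,im=snap('wrist','w1')
C=cam('wrist',s);print(proj(C,[s['eef_pos']]))
for t in ['stand','keeper_bar','stand_middle']:
    for o in robot.outline_of('wrist',t): print(t,o['confidence'],o['location'])
im2=im.copy()
"
```

```text
pos [0.4969 0.1102 0.2156] ang 179.57 d [-0.0099  0.0078 -0.0056] da -3.1
[[0.4, 0.31, 0.22, np.float64(0.38)]]
tool delta mm [10.   7.7  5.6] force [0.1 0.1 0. ] w 0.0855 t 3.35
[[258.39747649 263.1474792 ]]
stand 0.6 [277.2, 188.2]
stand 0.56 [256.4, 305.8]
keeper_bar 0.69 [259.6, 308.0]
stand_middle 0.56 [279.9, 183.1]
```

View pics/w1.png

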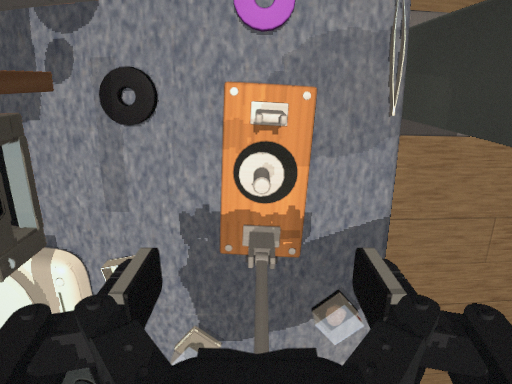

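```bash
python3 -c "
from h import *
im=cv2.imread('pics/w1.png')[75:265,215:325];cv2.imwrite('pics/w1c.png',cv2.resize(im,None,fx=3.1,fy=3.1,interpolation=2))
C=cam('wrist')
for p,z in [((261,188),.061),((265.5,172),.018),((264,172),.02),((227,83),.016),((316,87),.016),((299,257),.016),((220,253),.016)]: print(p,atz(C,p,z))
"
```

```text
(261, 188) [0.49579699 0.12671321 0.061     ]
(265.5, 172) [0.49113461 0.12292775 0.018     ]
(264, 172) [0.49269104 0.12240026 0.02      ]
(227, 83) [0.5280842  0.03449897 0.016     ]
(316, 87) [0.44215849 0.0387408  0.016     ]
(299, 257) [0.45342077 0.22226568 0.016     ]
(220, 253) [0.54222012 0.21696541 0.016     ]
```

View pics/w1c.png

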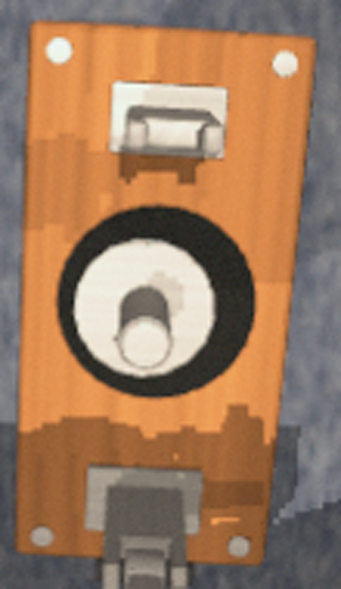

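```bash
python3 -c "
from h import *
C=cam('wrist');p=atz(C,(262.4,185.3),.061);print(p,atz(C,(261.8,174.7),.02))
plan((p[0],p[1],.135),176)
"
```

```text
[0.49451871 0.12416144 0.061     ] [0.49494662 0.12523866 0.02      ]
pos [0.497  0.1122 0.2197] ang 179.53 d [-0.0025  0.0119 -0.0847] da -3.5
[[0.03, 0.12, 0.85, np.float64(0.11)], [0.04, 0.12, 0.85, np.float64(0.11)], [0.04, 0.12, 0.85, np.float64(0.11)], [0.04, 0.11, 0.85, np.float64(0.11)]]
tool delta mm [ 3.4 11.6 84.7] force [ 0.3 -0.5 -0.3] w 0.0856 t 3.55
```

Call:
{"name": "drive_tool", "arguments": {
  "increments": [
    [0.05,0.12,0.85,0.1],
    [0.05,0.12,0.85,0.1],
    [0.05,0.12,0.85,0.1],
    [0.05,0.1,0.6,0.1],
    [0,0,0,0],
    [0,0,0,0]
  ]
}}

```text
clock: 4.15
eef_pos: [0.4943, 0.1288, 0.1463]
orientation: [0.103, 3.119, 0.012]
force: [-0.7, -0.8, -0.0]
width: 0.0854
```

```bash
python3 -c "
from h import *
plan((.494,.124,.135),176)
s,im=snap('wrist','w2')
plan((.494,.124,.135),176)
im=cv2.imread('pics/w2.png')[100:300,180:340];cv2.imwrite('pics/w2c.png',cv2.resize(im,None,fx=3,fy=3,interpolation=2))
"
```

```text
pos [0.4943 0.1288 0.1463] ang 176.22 d [-0.0003 -0.0048 -0.0113] da -0.2
[[0.01, -0.2, 0.45, np.float64(0.03)]]
tool delta mm [ 0.2 -4.9 11.2] force [-0.7 -0.8 -0. ] w 0.0854 t 4.15
pos [0.4944 0.1288 0.1463] ang 176.22 d [-0.0004 -0.0048 -0.0113] da -0.2
[[0.01, -0.19, 0.45, np.float64(0.03)]]
tool delta mm [ 0.3 -4.9 11.3] force [-0.2  0.   0.4] w 0.0852 t 4.2
```

View pics/w2c.png

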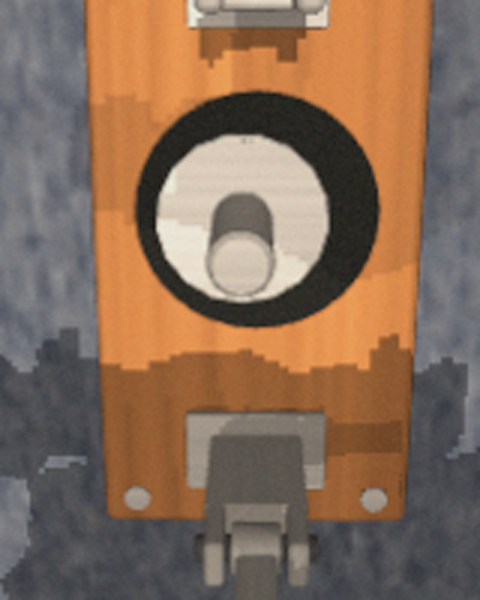

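```bash
python3 -c "
from h import *
s=robot.sense();a,M=toolang(s);C=cam('wrist')
im=cv2.imread('pics/w2.png')
for p,z in [((260.3,187.7),.061),((180+242.5/3,100+218/3),.02),((180+258/3,100+209/3),.016)]:
  q=atz(C,p,z);print(q,'tool',M.T@(q-s['eef_pos'])*1000)
print(M[:,2],s['joints'])
plan((.444,-.386,.12),176)
"
```

```text
[0.49404265 0.12060388 0.061     ] tool [ 1.56599556 -8.85336591 85.21415732]
[0.49413266 0.12101341 0.02      ] tool [  2.3415182   -8.77070448 126.20888315]
[0.48993789 0.11983553 0.016     ] tool [  6.53036408 -10.25441265 130.11216963]
[ 0.0209354   0.00673001 -0.99975818] [ 2.54106360e-01 -4.31465978e-02 -1.41874824e-01  1.45011140e+00
  1.25114988e-03 -1.25073789e+00]
pos [0.4944 0.1288 0.1463] ang 176.22 d [-0.0504 -0.5148 -0.0263] da -0.2
[[0.03, -0.94, 0.04, np.float64(0.0)], [0.03, -0.94, 0.04, np.float64(0.0)], [0.03, -0.94, 0.04, np.float64(0.0)], [0.03, -0.94, 0.04, np.float64(0.0)], [0.03, -0.94, 0.04, np.float64(0.0)], [0.03, -0.94, 0.04, np.float64(0.0)], [0.03, -0.94, 0.04, np.float64(0.0)], [0.03, -0.94, 0.04, np.float64(0.0)], [0.03, -0.94, 0.04, np.float64(0.0)], [0.03, -0.94, 0.04, np.float64(0.0)], [0.03, -0.94, 0.04, np.float64(0.0)], [0.03, -0.94, 0.04, np.float64(0.0)], [0.03, -0.94, 0.04, np.float64(0.0)], [0.03, -0.94, 0.04, np.float64(0.0)], [0.03, -0.94, 0.04, np.float64(0.0)], [0.03, -0.94, 0.04, np.float64(0.0)], [0.03, -0.94, 0.04, np.float64(0.0)], [0.03, -0.94, 0.04, np.float64(0.0)], [0.03, -0.94, 0.04, np.float64(0.0)], [0.03, -0.94, 0.04, np.float64(0.0)], [0.03, -0.94, 0.04, np.float64(0.0)], [0.03, -0.94, 0.04, np.float64(0.0)]]
tool delta mm [  16.9 -517.2   21.8] force [-0.2  0.   0.4] w 0.0852 t 4.2
```

Call:
{"name": "drive_tool", "arguments": {
  "increments": [
    [0,-0.95,0,0],
    [0,-0.95,0,0],
    [0,-0.95,0,0],
    [0,-0.95,0,0],
    [0,-0.95,0,0],
    [0,-0.95,0,0],
    [0,-0.95,0,0],
    [0,-0.95,0,0]
  ]
}}

```text
clock: 5.0
eef_pos: [0.4859, -0.0655, 0.1551]
orientation: [0.094, 3.105, 0.013]
force: [0.5, 0.5, -0.1]
width: 0.0852
```

Call:
{"name": "drive_tool", "arguments": {
  "increments": [
    [0,-0.95,0,0],
    [0,-0.95,0,0],
    [0,-0.95,0,0],
    [0,-0.95,0,0],
    [0,-0.95,0,0],
    [0,-0.95,0,0],
    [0,-0.95,0,0],
    [0,-0.95,0,0]
  ]
}}

```text
clock: 5.8
eef_pos: [0.4766, -0.2656, 0.1651]
orientation: [0.094, 3.091, 0.005]
force: [0.5, -0.5, -0.2]
width: 0.0854
```

```bash
python3 -c "
from h import *
plan((.444,-.386,.1),176)
"
```

```text
pos [ 0.4766 -0.2656  0.1651] ang 176.5 d [-0.0326 -0.1204 -0.0651] da -0.5
[[0.19, -0.82, 0.42, np.float64(0.01)], [0.19, -0.82, 0.42, np.float64(0.01)], [0.19, -0.82, 0.42, np.float64(0.01)], [0.19, -0.82, 0.42, np.float64(0.01)], [0.18, -0.82, 0.42, np.float64(0.01)], [0.18, -0.82, 0.42, np.float64(0.01)]]
tool delta mm [  28.4 -122.4   63.2] force [ 0.5 -0.5 -0.2] w 0.0854 t 5.8
```

Call:
{"name": "drive_tool", "arguments": {
  "increments": [
    [0.2,-0.8,0.4,0],
    [0.2,-0.8,0.4,0],
    [0.2,-0.8,0.4,0],
    [0.2,-0.8,0.4,0],
    [0.2,-0.6,0.4,0],
    [0,0,0,0],
    [0,0,0,0]
  ]
}}

```text
clock: 6.5
eef_pos: [0.449, -0.3683, 0.1197]
orientation: [0.1, 3.082, -0.004]
force: [0.6, 0.2, 0.3]
width: 0.0856
```

```bash
python3 -c "
from h import *
plan((.444,-.386,.1),176)
s,im=snap('wrist','w3')
a,M=toolang(s);print(M)
im=cv2.imread('pics/w3.png');C=cam('wrist',s)
m=cv2.inRange(cv2.cvtColor(im,cv2.COLOR_BGR2HSV),(18,110,100),(36,255,255));n,l,st,c=cv2.connectedComponentsWithStats(m)
for i in range(1,n):
  if st[i,4]>100: q=atz(C,c[i],.01);print(st[i],c[i],q,'tool',M.T@(q-s['eef_pos'])*1000)
"
```

```text
pos [ 0.449  -0.3683  0.1197] ang 176.29 d [-0.005  -0.0177 -0.0197] da -0.3
[[0.1, -0.36, 0.39, np.float64(0.02)], [0.1, -0.36, 0.39, np.float64(0.02)]]
tool delta mm [  5.  -18.   19.5] force [0.6 0.2 0.3] w 0.0856 t 6.5
[[-9.96221219e-01  6.46978656e-02  5.79436690e-02]
 [ 6.45367423e-02  9.97904499e-01 -4.64967109e-03]
 [-5.81230718e-02 -8.92605363e-04 -9.98309026e-01]]
[ 235  126   77   77 4214] [272.84693878 164.29710489] [ 0.44316812 -0.38755529  0.01      ] tool [ 10.99184118 -19.50816772 109.29451468]
[232 285  39  38 779] [251.35430039 303.79204108] [ 0.46758512 -0.26650242  0.01      ] tool [ -5.52053088 102.87077113 110.14646901]
```

View pics/w3.png

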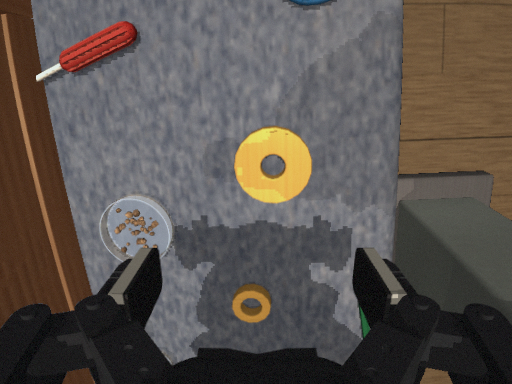

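Call:
{"name": "drive_tool", "arguments": {
  "increments": [
    [0.2,-0.25,0.5,0],
    [0.2,-0.25,0.4,0],
    [0,0,0,0],
    [0,0,0,0]
  ]
}}

```text
clock: 6.95
eef_pos: [0.4398, -0.3796, 0.0956]
orientation: [0.095, 3.081, -0.005]
force: [0.6, -0.5, -0.0]
width: 0.0852
```

```bash
cat >> h.py <<'E'
def rings(tag,z=.012):
    s,im=snap('wrist',tag);a,M=toolang(s);C=cam('wrist',s)
    print('pos',np.round(s['eef_pos'],4),'ang',round(a,2),'z',np.round(M[:,2],3),'w',round(s['width'],4),'F',np.round(s['force'],1))
    hsv=cv2.cvtColor(im,cv2.COLOR_RGB2HSV)
    m=cv2.inRange(hsv,(18,110,60),(36,255,255));cs,_=cv2.findContours(m,cv2.RETR_EXTERNAL,cv2.CHAIN_APPROX_NONE)
    for c in cs:
        if cv2.contourArea(c)<300: continue
        e=cv2.fitEllipse(c);q=atz(C,e[0],z);print(np.round(e[0],1),np.round(e[1],1),np.round(q,4),'tool',np.round(M.T@(q-s['eef_pos'])*1000,1))
E
python3 -c "
from h import *
rings('w4')
im=cv2.imread('pics/w4.png')[120:320,160:360];cv2.imwrite('pics/w4c.png',cv2.resize(im,None,fx=3,fy=3,interpolation=2))
"
```

```text
pos [ 0.4398 -0.3796  0.0956] ang 176.45 z [ 0.059 -0.005 -0.998] w 0.0852 F [ 0.6 -0.5 -0. ]
[238.7 332.1] [38.  40.6] [ 0.4668 -0.27    0.012 ] tool [-15.2 111.2  84.5]
[259.9 188.9] [81.1 82.6] [ 0.443  -0.3884  0.012 ] tool [ 1.3 -8.4 83.7]
```

View pics/w4c.png

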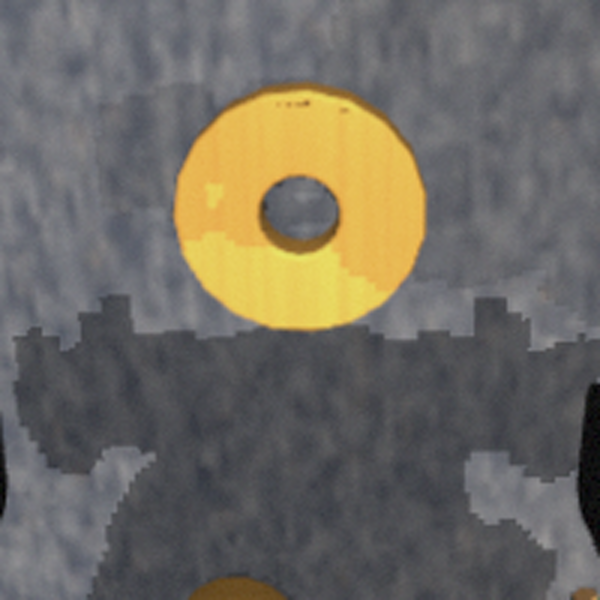

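```bash
python3 -c "
from h import *
C=cam('wrist');print(atz(C,(260.2,190),.012))
plan((.443,-.3885,.013),n=5)
"
```

```text
[ 0.44272236 -0.38755936  0.012     ]
pos [ 0.4398 -0.3795  0.0956] ang 176.46 d [ 0.0032 -0.009  -0.0826] da 0
[[0.01, -0.07, 0.66, 0.0], [0.01, -0.07, 0.66, 0.0], [0.01, -0.07, 0.66, 0.0], [0.01, -0.07, 0.66, 0.0], [0.01, -0.07, 0.66, 0.0]]
tool delta mm [ 1.1 -8.6 82.7] force [-1.7  0.3 -0.3] w 0.0849 t 7.0
```

Call:
{"name": "drive_tool", "arguments": {
  "increments": [
    [0,-0.08,0.7,0],
    [0,-0.08,0.7,0],
    [0,-0.08,0.7,0],
    [0,-0.08,0.6,0],
    [0,0,0.2,0],
    [0,0,0,0]
  ],
  "claw": 72
}}

```text
clock: 7.6
eef_pos: [0.4454, -0.3883, 0.0231]
orientation: [0.093, 3.078, -0.008]
force: [0.2, -0.2, 0.9]
width: 0.0719
```

```bash
python3 -c "
from h import *
plan((.4428,-.3875,.012),n=2)
"
```

```text
pos [ 0.4454 -0.3883  0.0231] ang 176.53 d [-0.0026  0.0008 -0.0111] da 0
[[0.07, 0.01, 0.22, 0.0], [0.07, 0.01, 0.22, 0.0]]
tool delta mm [ 3.3  0.7 10.9] force [ 0.2 -0.2  0.9] w 0.0719 t 7.6
```

Call:
{"name": "drive_tool", "arguments": {
  "increments": [
    [0.1,0.05,0.25,0],
    [0.05,0,0.25,0],
    [0,0,0,0],
    [0,0,0,0]
  ]
}}

```text
clock: 8.0
eef_pos: [0.443, -0.3872, 0.0113]
orientation: [0.093, 3.076, -0.011]
force: [0.8, -0.3, 0.8]
width: 0.072
```

```bash
python3 -c "
from h import *
plan((.4428,-.3875,.012),n=2)
snap('wrist','w5')
"
```

```text
pos [ 0.443  -0.3872  0.0113] ang 176.54 d [-0.0002 -0.0003  0.0007] da 0
[[0.0, -0.01, -0.01, 0.0], [0.0, -0.01, -0.01, 0.0]]
tool delta mm [ 0.1 -0.3 -0.7] force [ 0.8 -0.3  0.8] w 0.072 t 8.0
```

View pics/w5.png

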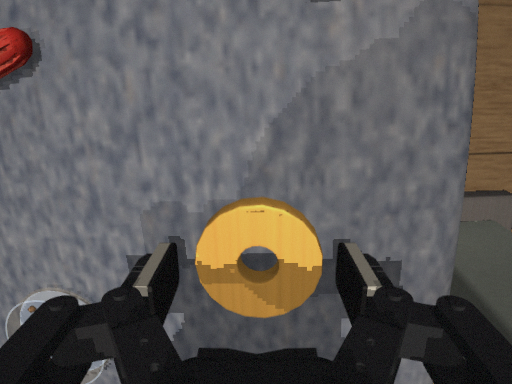

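Call:
{"name": "drive_tool", "arguments": {
  "increments": [
    [0,0,0,0],
    [0,0,0,0],
    [0,0,0,0],
    [0,0,0,0]
  ],
  "claw": 45
}}

```text
clock: 8.45
eef_pos: [0.4435, -0.3877, 0.0128]
orientation: [0.093, 3.075, -0.013]
force: [-0.3, -0.2, -1.2]
width: 0.0542
```

```bash
python3 -c "
from h import *
rings('w6')
"
```

```text
pos [ 0.4435 -0.3877  0.0128] ang 176.55 z [ 0.065 -0.01  -0.998] w 0.0542 F [-0.3 -0.2 -1.2]
[257.4 256.4] [117.2 123.8] [ 0.4438 -0.3907  0.012 ] tool [-0.4 -2.9  0.8]
```

View pics/w6.png

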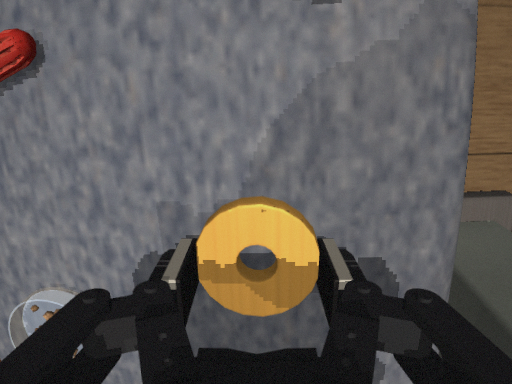

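Call:
{"name": "drive_tool", "arguments": {
  "increments": [
    [0,0,0,0],
    [0,0,0,0]
  ]
}}

```text
clock: 8.7
eef_pos: [0.4434, -0.3876, 0.0124]
orientation: [0.093, 3.075, -0.012]
force: [-0.1, 0.3, 0.1]
width: 0.0544
```

```bash
python3 -c "
from h import *
rings('w7')
im=cv2.imread('pics/w7.png')[180:384,130:390];cv2.imwrite('pics/w7c.png',cv2.resize(im,None,fx=2.9,fy=2.9,interpolation=2))
"
```

```text
pos [ 0.4434 -0.3876  0.0124] ang 176.55 z [ 0.065 -0.01  -0.998] w 0.0544 F [-0.1  0.3  0.1]
[257.5 256.5] [117.2 124. ] [ 0.4436 -0.3906  0.012 ] tool [-0.4 -3.   0.5]
```

View pics/w7c.png

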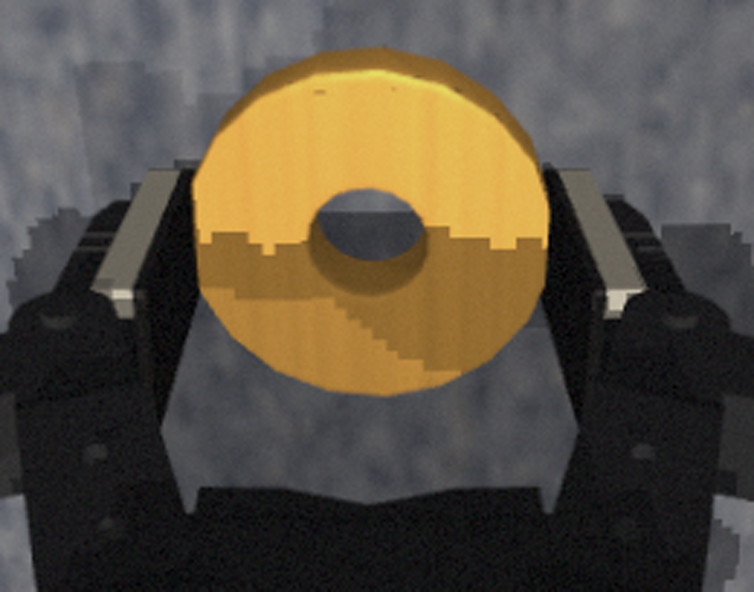

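Call:
{"name": "drive_tool", "arguments": {
  "increments": [
    [0,0,-0.5,0],
    [0,0,-0.9,0],
    [0,0,-0.9,0],
    [0,0,-0.9,0],
    [0,0,-0.6,0],
    [0,0,0,0],
    [0,0,0,0]
  ]
}}

```text
clock: 9.45
eef_pos: [0.4365, -0.3863, 0.1145]
orientation: [0.093, 3.075, -0.013]
force: [0.3, 0.6, -1.5]
width: 0.0547
```

```bash
python3 -c "
from h import *
rings('w8',.107)
plan((.494,.124,.13),176)
im=cv2.imread('pics/w8.png')[180:384,130:390];cv2.imwrite('pics/w8c.png',cv2.resize(im,None,fx=2.9,fy=2.9,interpolation=2))
"
```

```text
pos [ 0.4365 -0.3863  0.1145] ang 176.55 z [ 0.065 -0.01  -0.998] w 0.0547 F [ 0.3  0.6 -1.5]
[255.7 262.5] [118.7 139.9] [ 0.4384 -0.3824  0.107 ] tool [-1.2  4.   7.6]
pos [ 0.4365 -0.3863  0.1144] ang 176.55 d [0.0575 0.5103 0.0156] da -0.5
[[-0.05, 0.93, -0.03, np.float64(0.0)], [-0.05, 0.93, -0.03, np.float64(0.0)], [-0.05, 0.93, -0.03, np.float64(0.0)], [-0.05, 0.93, -0.03, np.float64(0.0)], [-0.05, 0.93, -0.03, np.float64(0.0)], [-0.05, 0.93, -0.03, np.float64(0.0)], [-0.05, 0.93, -0.03, np.float64(0.0)], [-0.05, 0.93, -0.03, np.float64(0.0)], [-0.05, 0.93, -0.03, np.float64(0.0)], [-0.05, 0.93, -0.03, np.float64(0.0)], [-0.05, 0.93, -0.03, np.float64(0.0)], [-0.05, 0.93, -0.03, np.float64(0.0)], [-0.05, 0.93, -0.03, np.float64(0.0)], [-0.05, 0.93, -0.03, np.float64(0.0)], [-0.04, 0.93, -0.03, np.float64(0.0)], [-0.04, 0.93, -0.03, np.float64(0.0)], [-0.04, 0.93, -0.03, np.float64(0.0)], [-0.04, 0.93, -0.03, np.float64(0.0)], [-0.04, 0.93, -0.03, np.float64(0.0)], [-0.04, 0.93, -0.03, np.float64(0.0)], [-0.04, 0.93, -0.03, np.float64(0.0)], [-0.04, 0.93, -0.03, np.float64(0.0)]]
tool delta mm [-27.6 512.8 -17. ] force [-0.6 -0.3  0. ] w 0.0544 t 9.5
```

View pics/w8c.png

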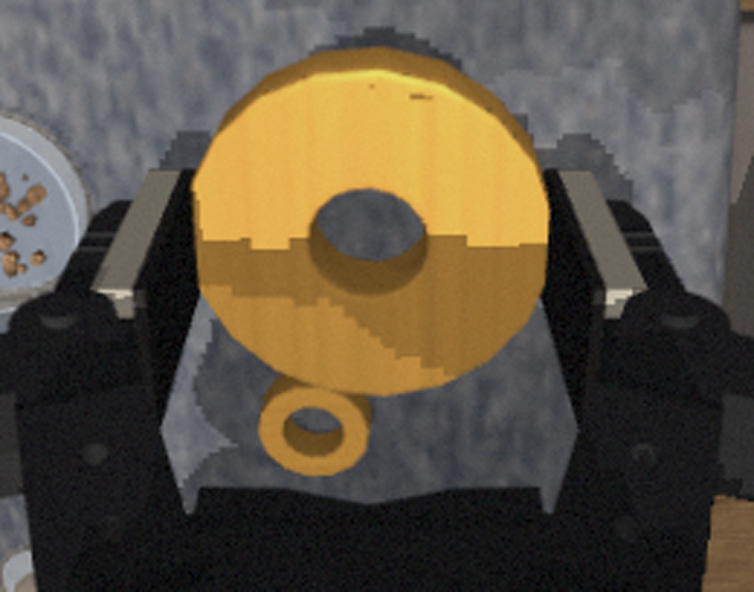

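Call:
{"name": "drive_tool", "arguments": {
  "increments": [
    [0,0.6,-0.1,0],
    [0,0.9,-0.1,0],
    [0,0.9,-0.1,0],
    [0,0.9,-0.1,0],
    [0,0.9,0,0],
    [0,0.9,0,0],
    [0,0.9,0,0],
    [0,0.9,0,0]
  ]
}}

```text
clock: 10.3
eef_pos: [0.4426, -0.203, 0.1165]
orientation: [0.098, 3.085, -0.001]
force: [0.3, -0.5, -0.7]
width: 0.0542
```

Call:
{"name": "drive_tool", "arguments": {
  "increments": [
    [-0.1,0.9,0,0],
    [-0.1,0.9,0,0],
    [-0.1,0.9,0,0],
    [-0.1,0.9,0,0],
    [-0.1,0.9,0,0],
    [-0.1,0.9,0,0],
    [-0.1,0.9,0,0],
    [-0.1,0.6,0,0]
  ]
}}

```text
clock: 11.1
eef_pos: [0.4671, -0.018, 0.1112]
orientation: [0.094, 3.095, 0.004]
force: [0.4, -0.3, -0.3]
width: 0.0541
```

```bash
python3 -c "
from h import *
plan((.493,.1206,.12),176)
print(toolang(robot.sense())[1][:,2])
"
```

```text
pos [ 0.4671 -0.018   0.1112] ang 176.52 d [0.0259 0.1386 0.0088] da -0.5
[[-0.12, 0.93, -0.05, np.float64(0.01)], [-0.12, 0.93, -0.05, np.float64(0.01)], [-0.12, 0.93, -0.05, np.float64(0.01)], [-0.11, 0.93, -0.05, np.float64(0.01)], [-0.11, 0.93, -0.05, np.float64(0.01)], [-0.11, 0.93, -0.05, np.float64(0.01)]]
tool delta mm [-17.8 140.   -7.5] force [ 0.4 -0.3 -0.3] w 0.0541 t 11.1
[ 0.04483696  0.00135767 -0.9989934 ]
```

Call:
{"name": "drive_tool", "arguments": {
  "increments": [
    [-0.1,0.9,-0.15,0],
    [-0.1,0.9,-0.15,0],
    [-0.1,0.9,-0.1,0],
    [-0.1,0.9,0,0],
    [-0.1,0.9,0,0],
    [-0.1,0.7,0,0],
    [0,0,0,0],
    [0,0,0,0]
  ]
}}

```text
clock: 11.9
eef_pos: [0.4821, 0.1215, 0.1159]
orientation: [0.086, 3.107, 0.003]
force: [-0.7, 0.3, -1.5]
width: 0.0546
```

```bash
python3 -c "
from h import *
plan((.4938,.1206,.08),n=2)
print(toolang(robot.sense())[1][:,2])
"
```

```text
pos [0.4821 0.1215 0.1159] ang 176.84 d [ 0.0117 -0.0009 -0.0359] da 0
[[-0.21, -0.01, 0.73, 0.0], [-0.21, -0.01, 0.73, 0.0]]
tool delta mm [-10.6  -0.3  36.3] force [-0.7  0.3 -1.5] w 0.0546 t 11.9
[ 0.03331684  0.00105078 -0.99944429]
```

Call:
{"name": "drive_tool", "arguments": {
  "increments": [
    [-0.2,0,0.7,0],
    [-0.2,-0.03,0.5,0],
    [0,0,0,0],
    [0,0,0,0]
  ]
}}

```text
clock: 12.3
eef_pos: [0.4918, 0.1182, 0.0846]
orientation: [0.088, 3.109, 0.002]
force: [-0.5, 0.8, -0.9]
width: 0.0544
```

```bash
python3 -c "
from h import *
plan((.4938,.1206,.08),n=1)
s,im=snap('wrist','w9')
im=cv2.imread('pics/w9.png')[180:384,130:390];cv2.imwrite('pics/w9c.png',cv2.resize(im,None,fx=2.9,fy=2.9,interpolation=2))
C=cam('wrist',s)
print((proj(C,[(.494,.1206,.061),(.502,.1206,.061),(.494,.1286,.061)])-[130,180])*2.9)
"
```

```text
pos [0.4918 0.1182 0.0846] ang 176.75 d [ 0.002   0.0024 -0.0046] da 0
[[-0.07, 0.1, 0.19, 0.0]]
tool delta mm [-1.7  2.5  4.7] force [-0.5  0.8 -0.9] w 0.0544 t 12.3
[[364.60321935 185.47729901]
 [319.57174159 187.07222665]
 [367.17980445 225.54123598]]
```

View pics/w9c.png

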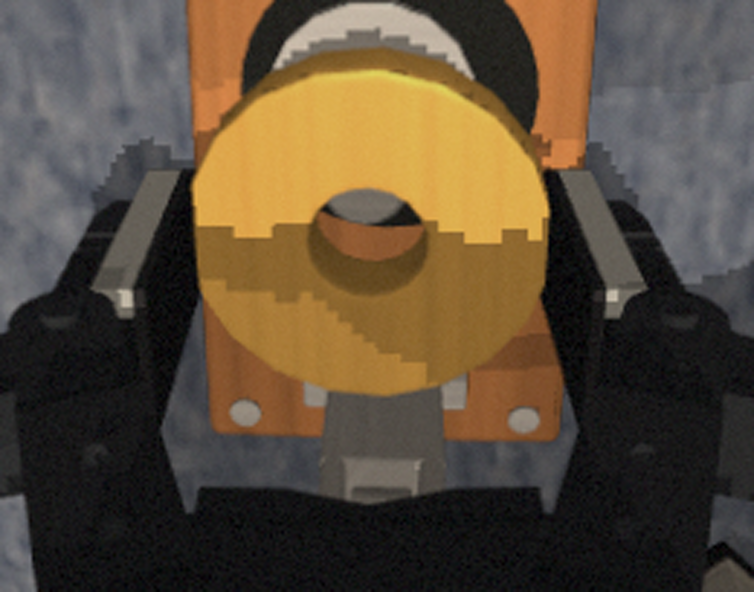

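```bash
python3 -c "
from h import *
C=cam('wrist')
f=lambda x,y,z:print(atz(C,(130+x/2.9,180+y/2.9),z))
f(370,262,.0722); f(310,235,.0842);f(427,235,.0842);f(368,189,.0842);f(370,297,.0842);f(368,223,.061)
im=cv2.imread('pics/w9.png')[235:290,225:290];cv2.imwrite('pics/w9d.png',cv2.resize(im,None,fx=9,fy=9,interpolation=2))
"
```

```text
[0.49320481 0.12942047 0.0722    ]
[0.50137993 0.11712432 0.0842    ]
[0.48344757 0.11780855 0.0842    ]
[0.49202474 0.10961668 0.0842    ]
[0.49278302 0.12851454 0.0842    ]
[0.49383812 0.12813082 0.061     ]
```

View pics/w9d.png

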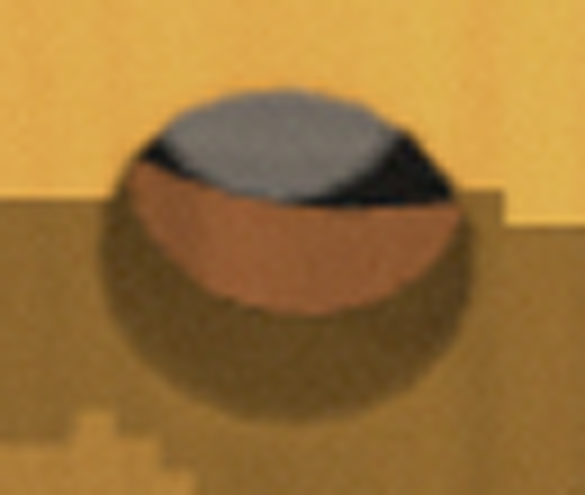

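Call:
{"name": "drive_tool", "arguments": {
  "increments": [
    [-0.04,0.04,0.25,0],
    [0,0,0.2,0],
    [0,0,0,0],
    [0,0,0,0]
  ]
}}

```text
clock: 12.75
eef_pos: [0.4937, 0.119, 0.0738]
orientation: [0.089, 3.107, 0.003]
force: [-0.1, -0.6, -1.1]
width: 0.0544
```

```bash
python3 -c "
from h import *
plan((.4935,.1195,.06),n=1)
"
```

```text
pos [0.4937 0.119  0.0738] ang 176.71 d [-0.0002  0.0005 -0.0138] da 0
[[0.03, 0.02, 0.55, 0.0]]
tool delta mm [ 0.7  0.5 13.8] force [-0.1 -0.6 -1.1] w 0.0544 t 12.75
```

Call:
{"name": "drive_tool", "arguments": {
  "increments": [
    [0,0,0.15,0],
    [0,0,0.15,0],
    [0,0,0,0]
  ]
}}

```text
clock: 13.05
eef_pos: [0.494, 0.1196, 0.0662]
orientation: [0.088, 3.107, 0.004]
force: [-0.5, 0.2, -2.0]
width: 0.0548
```

```bash
python3 -c "
from h import *
plan((.4935,.1195,.06),n=1)
snap('wrist','w10')
im=cv2.imread('pics/w10.png')[180:384,130:390];cv2.imwrite('pics/w10c.png',cv2.resize(im,None,fx=2.9,fy=2.9,interpolation=2))
"
```

```text
pos [0.494  0.1196 0.0662] ang 176.75 d [-0.0005 -0.0001 -0.0062] da 0
[[0.03, -0.0, 0.25, 0.0]]
tool delta mm [ 0.7 -0.1  6.2] force [-0.5  0.2 -2. ] w 0.0548 t 13.05
```

View pics/w10c.png

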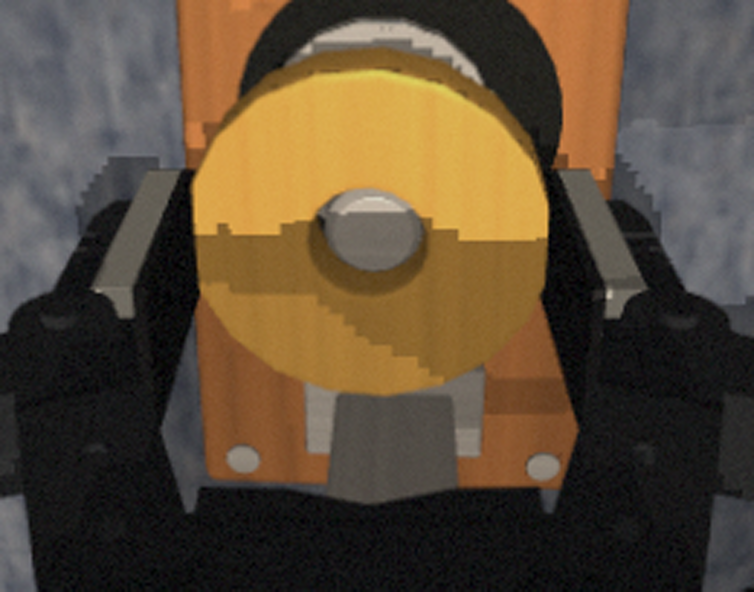

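Call:
{"name": "drive_tool", "arguments": {
  "increments": [
    [0.01,0,0.3,0],
    [0.02,0,0.4,0],
    [0.01,0,0.3,0],
    [0,0,0,0]
  ]
}}

```text
clock: 13.5
eef_pos: [0.4934, 0.1197, 0.0389]
orientation: [0.088, 3.107, 0.004]
force: [-0.1, 0.1, -2.2]
width: 0.0544
```

Call:
{"name": "drive_tool", "arguments": {
  "increments": [
    [0,0,0.15,0],
    [0,0,0.15,0],
    [0,0,0.1,0],
    [0,0,0,0]
  ]
}}

```text
clock: 13.9
eef_pos: [0.494, 0.12, 0.0334]
orientation: [0.088, 3.105, 0.006]
force: [-1.7, 1.4, -2.2]
width: 0.0542
```

Call:
{"name": "drive_tool", "arguments": {
  "increments": [
    [0,0,0,0],
    [0,0,0,0],
    [0,0,0,0]
  ],
  "claw": 75
}}

```text
clock: 14.2
eef_pos: [0.4947, 0.1197, 0.0337]
orientation: [0.088, 3.103, 0.005]
force: [0.2, 0.5, -0.1]
width: 0.075
```

Call:
{"name": "drive_tool", "arguments": {
  "increments": [
    [0.02,0,-0.6,0],
    [0.02,0,-0.9,0],
    [0.03,0,-0.9,0],
    [0.03,0,-0.9,0],
    [0,0,-0.7,0],
    [0,0,0,0],
    [0,0,0,0]
  ]
}}

```text
clock: 14.9
eef_pos: [0.4881, 0.1192, 0.1413]
orientation: [0.089, 3.102, 0.004]
force: [0.2, -0.6, 0.2]
width: 0.075
```

```bash
python3 -c "
from h import *
rings('w11',.032)
plan((.4433,-.1358,.09),176)
im=cv2.imread('pics/w11.png')[130:334,130:390];cv2.imwrite('pics/w11c.png',cv2.resize(im,None,fx=2.9,fy=2.9,interpolation=2))
"
```

```text
pos [0.4881 0.1192 0.1413] ang 176.71 z [ 0.038  0.002 -0.999] w 0.075 F [ 0.2 -0.6  0.2]
[255.5 188.9] [72.6 75. ] [0.4941 0.1187 0.032 ] tool [ -1.8  -0.5 109.4]
pos [0.4881 0.1192 0.1413] ang 176.71 d [-0.0448 -0.255  -0.0513] da -0.7
[[0.12, -0.94, 0.18, np.float64(0.01)], [0.12, -0.94, 0.18, np.float64(0.01)], [0.11, -0.94, 0.18, np.float64(0.01)], [0.11, -0.94, 0.18, np.float64(0.01)], [0.11, -0.94, 0.18, np.float64(0.01)], [0.11, -0.94, 0.18, np.float64(0.01)], [0.11, -0.94, 0.18, np.float64(0.01)], [0.11, -0.94, 0.18, np.float64(0.01)], [0.11, -0.94, 0.18, np.float64(0.01)], [0.11, -0.94, 0.18, np.float64(0.01)], [0.11, -0.94, 0.18, np.float64(0.01)]]
tool delta mm [  32.1 -257.3   49.1] force [ 0.3 -0.2  1.2] w 0.0752 t 14.95
```

View pics/w11c.png

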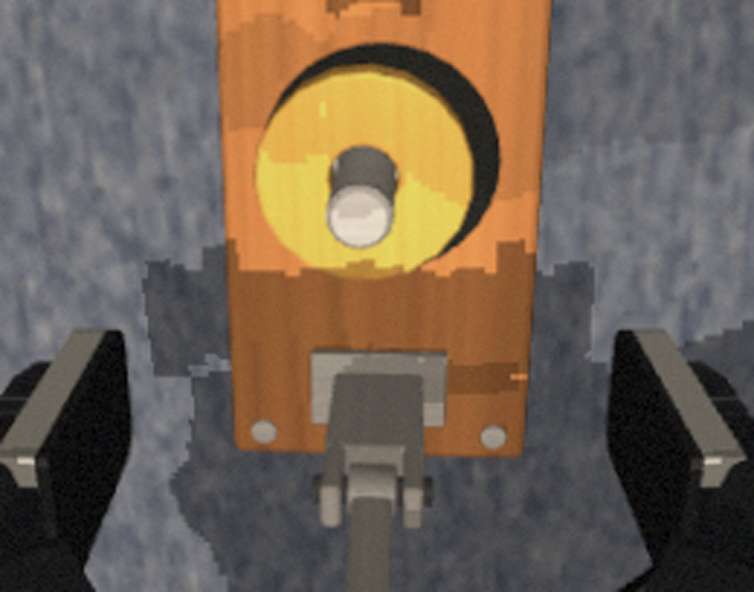

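Call:
{"name": "drive_tool", "arguments": {
  "increments": [
    [0.1,-0.9,0,0],
    [0.1,-0.9,0,0],
    [0.1,-0.95,0,0],
    [0.1,-0.95,0,0],
    [0.1,-0.95,0,0],
    [0.1,-0.95,0.2,0],
    [0.1,-0.95,0.4,0],
    [0.1,-0.95,0.4,0]
  ],
  "claw": 62
}}

```text
clock: 15.75
eef_pos: [0.4548, -0.0712, 0.1072]
orientation: [0.081, 3.111, 0.004]
force: [0.4, 0.5, -0.1]
width: 0.0616
```

```bash
python3 -c "
from h import *
plan((.4433,-.128,.09),176)
"
```

```text
pos [ 0.4548 -0.0712  0.1072] ang 177.0 d [-0.0115 -0.0568 -0.0172] da -1.0
[[0.12, -0.76, 0.22, np.float64(0.04)], [0.12, -0.77, 0.22, np.float64(0.04)], [0.11, -0.77, 0.22, np.float64(0.04)]]
tool delta mm [  9.  -57.3  16.7] force [ 0.4  0.5 -0.1] w 0.0616 t 15.75
```

Call:
{"name": "drive_tool", "arguments": {
  "increments": [
    [0.1,-0.75,0.2,0],
    [0.1,-0.75,0.2,0],
    [0.1,-0.4,0.2,0],
    [0,0,0,0],
    [0,0,0,0]
  ]
}}

```text
clock: 16.25
eef_pos: [0.4412, -0.1215, 0.0854]
orientation: [0.088, 3.119, 0.006]
force: [0.2, 0.0, 0.6]
width: 0.0619
```

```bash
python3 -c "
from h import *
rings('w12')
im=cv2.imread('pics/w12.png')[130:334,130:390];cv2.imwrite('pics/w12c.png',cv2.resize(im,None,fx=2.9,fy=2.9,interpolation=2))
"
```

```text
pos [ 0.4412 -0.1215  0.0854] ang 176.77 z [ 0.021  0.003 -1.   ] w 0.0619 F [0.2 0.  0.6]
[254.3 178.2] [68.4 68.9] [ 0.4441 -0.1401  0.012 ] tool [ -2.4 -18.8  73.4]
```

View pics/w12c.png

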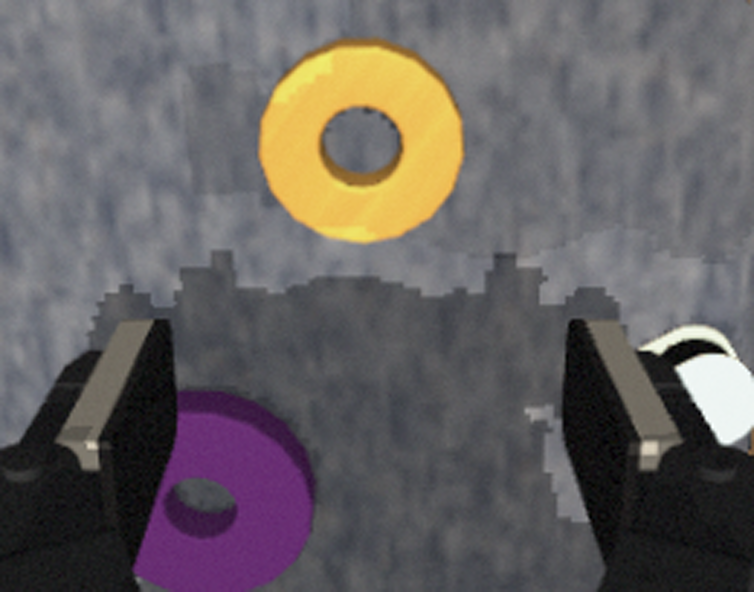

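```bash
python3 -c "
from h import *
plan((.4440,-.139,.02),n=4)
"
```

```text
pos [ 0.4413 -0.1213  0.0854] ang 176.8 d [ 0.0027 -0.0177 -0.0654] da 0
[[-0.02, -0.18, 0.65, 0.0], [-0.02, -0.18, 0.65, 0.0], [-0.02, -0.18, 0.65, 0.0], [-0.02, -0.18, 0.65, 0.0]]
tool delta mm [ -2.3 -17.8  65.4] force [-0.   0.  -0.1] w 0.0619 t 16.3
```

Call:
{"name": "drive_tool", "arguments": {
  "increments": [
    [-0.02,-0.2,0.7,0],
    [-0.02,-0.2,0.7,0],
    [-0.02,-0.18,0.65,0],
    [-0.02,-0.16,0.6,0],
    [0,0,0,0],
    [0,0,0,0]
  ]
}}

```text
clock: 16.9
eef_pos: [0.4467, -0.136, 0.0197]
orientation: [0.077, 3.115, 0.006]
force: [0.1, -1.1, 0.7]
width: 0.0619
```

```bash
python3 -c "
from h import *
plan((.4440,-.139,.012),n=1)
"
```

```text
pos [ 0.4467 -0.136   0.0197] ang 177.15 d [-0.0027 -0.003  -0.0077] da 0
[[0.11, -0.13, 0.3, 0.0]]
tool delta mm [ 2.7 -3.2  7.6] force [ 0.1 -1.1  0.7] w 0.0619 t 16.9
```

Call:
{"name": "drive_tool", "arguments": {
  "increments": [
    [0.07,-0.08,0.2,0],
    [0.05,-0.06,0.12,0],
    [0,0,0,0],
    [0,0,0,0]
  ]
}}

```text
clock: 17.3
eef_pos: [0.4448, -0.1389, 0.0134]
orientation: [0.075, 3.112, 0.005]
force: [0.7, -0.5, 0.5]
width: 0.0618
```

```bash
python3 -c "
from h import *
rings('w13')
im=cv2.imread('pics/w13.png')[180:384,130:390];cv2.imwrite('pics/w13c.png',cv2.resize(im,None,fx=2.9,fy=2.9,interpolation=2))
"
```

```text
pos [ 0.4448 -0.1389  0.0134] ang 177.24 z [ 0.028  0.003 -1.   ] w 0.0618 F [ 0.7 -0.5  0.5]
[260.3 255.4] [93.8 98.3] [ 0.4439 -0.1419  0.012 ] tool [ 0.8 -3.1  1.4]
```

View pics/w13c.png

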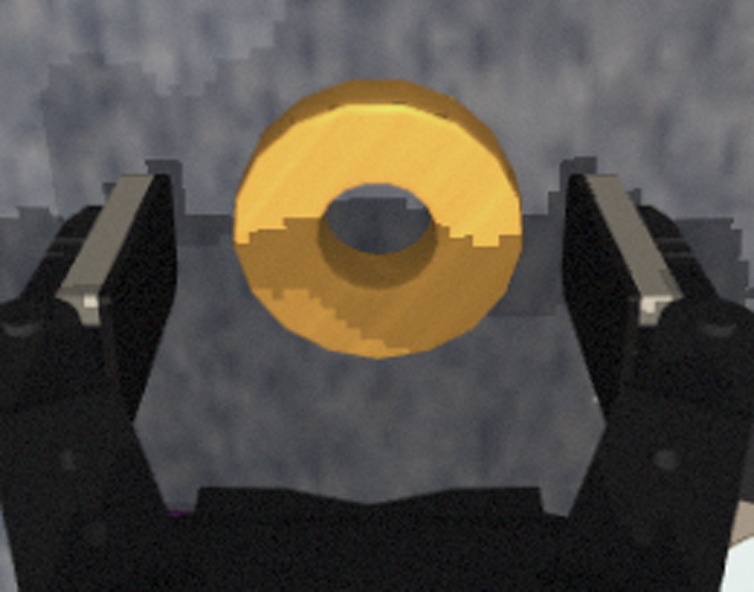

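Call:
{"name": "drive_tool", "arguments": {
  "increments": [
    [0,0,0.06,0],
    [0,0,0,0],
    [0,0,0,0],
    [0,0,0,0],
    [0,0,0,0]
  ],
  "claw": 34
}}

```text
clock: 17.85
eef_pos: [0.4453, -0.1391, 0.0126]
orientation: [0.075, 3.111, 0.004]
force: [-0.3, 0.6, 1.3]
width: 0.0429
```

Call:
{"name": "drive_tool", "arguments": {
  "increments": [
    [0,0,-0.5,0],
    [0,0,-0.9,0],
    [0,0,-0.9,0],
    [0,0,-0.9,0],
    [0,0,-0.9,0],
    [0,0.3,-0.3,0],
    [0,0.8,0,0],
    [0,0.9,0,0]
  ]
}}

```text
clock: 18.65
eef_pos: [0.4436, -0.0888, 0.1308]
orientation: [0.081, 3.111, 0.004]
force: [0.1, 0.1, -0.5]
width: 0.043
```

```bash
python3 -c "
from h import *
plan((.4905,.1196,.12),n=9)
rings('w14')
"
```

```text
pos [ 0.4436 -0.0888  0.1308] ang 177.0 d [ 0.0469  0.2084 -0.0108] da 0
[[-0.16, 0.94, 0.06, 0.0], [-0.16, 0.94, 0.06, 0.0], [-0.16, 0.94, 0.06, 0.0], [-0.16, 0.94, 0.06, 0.0], [-0.16, 0.94, 0.06, 0.0], [-0.16, 0.94, 0.06, 0.0], [-0.16, 0.94, 0.06, 0.0], [-0.16, 0.94, 0.06, 0.0], [-0.16, 0.94, 0.06, 0.0]]
tool delta mm [-35.6 210.6  12.7] force [ 0.1  0.1 -0.5] w 0.043 t 18.65
pos [ 0.4436 -0.0888  0.1308] ang 177.0 z [ 0.03   0.002 -1.   ] w 0.043 F [ 0.1  0.1 -0.5]
[257.1 256.7] [94.8 97. ] [ 0.451  -0.0266  0.012 ] tool [ -0.7  62.1 119.1]
```

View pics/w14.png

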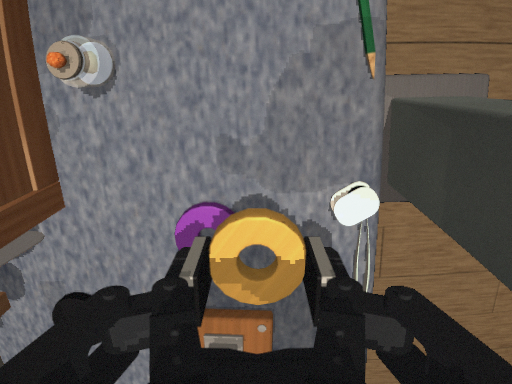

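Middle ring is held at (257,257). On to the post.

Call:
{"name": "drive_tool", "arguments": {
  "increments": [
    [-0.15,0.9,0,0],
    [-0.15,0.9,0,0],
    [-0.15,0.9,0,0],
    [-0.15,0.9,0,0],
    [-0.15,0.9,0,0],
    [-0.15,0.9,0,0],
    [-0.15,0.9,0,0],
    [-0.15,0.9,0,0]
  ]
}}

```text
clock: 19.5
eef_pos: [0.4808, 0.1015, 0.1312]
orientation: [0.08, 3.114, 0.007]
force: [0.3, 0.1, -0.2]
width: 0.0425
```

```bash
python3 -c "
from h import *
plan((.4925,.1196,.085))
"
```

```text
pos [0.4808 0.1015 0.1312] ang 177.04 d [ 0.0117  0.0181 -0.0462] da 0
[[-0.13, 0.25, 0.62, 0.0], [-0.13, 0.25, 0.62, 0.0], [-0.13, 0.25, 0.62, 0.0]]
tool delta mm [-9.6 18.4 46.6] force [ 0.3  0.1 -0.2] w 0.0425 t 19.5
```

Call:
{"name": "drive_tool", "arguments": {
  "increments": [
    [-0.15,0.25,0.6,0],
    [-0.15,0.2,0.6,0],
    [-0.1,0.1,0.4,0],
    [0,0,0,0],
    [0,0,0,0]
  ]
}}

```text
clock: 20.0
eef_pos: [0.4913, 0.1177, 0.0868]
orientation: [0.074, 3.118, 0.005]
force: [0.5, 0.4, -0.5]
width: 0.0428
```

```bash
python3 -c "
from h import *
plan((.4938,.1196,.075))
snap('wrist','w15')
im=cv2.imread('pics/w15.png')[180:384,130:390];cv2.imwrite('pics/w15c.png',cv2.resize(im,None,fx=2.9,fy=2.9,interpolation=2))
"
```

```text
pos [0.4913 0.1177 0.0868] ang 177.27 d [ 0.0025  0.0019 -0.0118] da 0
[[-0.08, 0.08, 0.47, 0.0]]
tool delta mm [-2.1  2.  11.9] force [ 0.5  0.4 -0.5] w 0.0428 t 20.0
```

View pics/w15c.png

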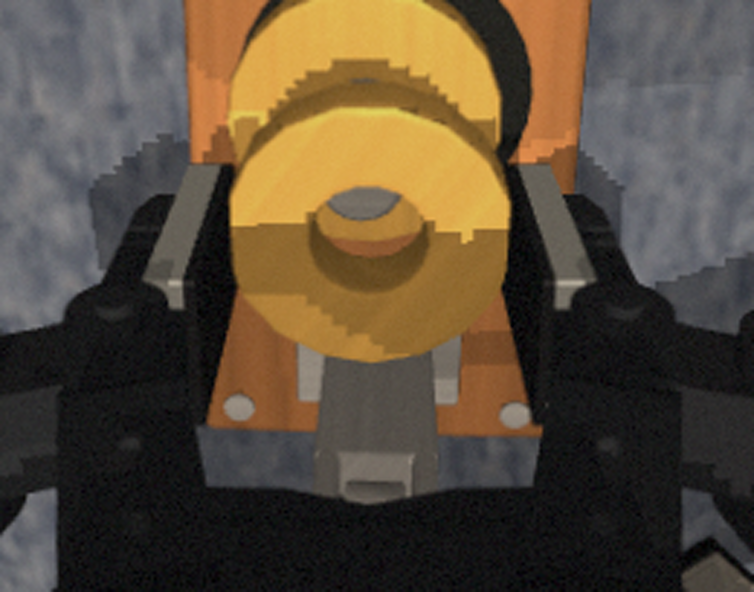

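Call:
{"name": "drive_tool", "arguments": {
  "increments": [
    [-0.05,0.04,0.25,0],
    [-0.02,0.03,0.2,0],
    [0,0,0,0],
    [0,0,0,0]
  ]
}}

```text
clock: 20.45
eef_pos: [0.4941, 0.1185, 0.076]
orientation: [0.077, 3.116, 0.006]
force: [0.3, -0.3, 0.4]
width: 0.0427
```

Call:
{"name": "drive_tool", "arguments": {
  "increments": [
    [0,0,0.15,0],
    [0,0,0.15,0],
    [0,0,0,0]
  ]
}}

```text
clock: 20.75
eef_pos: [0.4942, 0.1197, 0.0692]
orientation: [0.076, 3.115, 0.011]
force: [-0.9, 1.7, -2.3]
width: 0.0426
```

```bash
python3 -c "
from h import *
plan((.4938,.1196,.045))
snap('wrist','w16')
im=cv2.imread('pics/w16.png')[180:384,130:390];cv2.imwrite('pics/w16c.png',cv2.resize(im,None,fx=2.9,fy=2.9,interpolation=2))
"
```

```text
pos [0.4942 0.1197 0.0692] ang 177.2 d [-0.0004 -0.0001 -0.0242] da 0
[[0.02, -0.01, 0.48, 0.0], [0.02, -0.01, 0.48, 0.0]]
tool delta mm [ 1.  -0.3 24.2] force [-0.9  1.7 -2.3] w 0.0426 t 20.75
```

View pics/w16c.png

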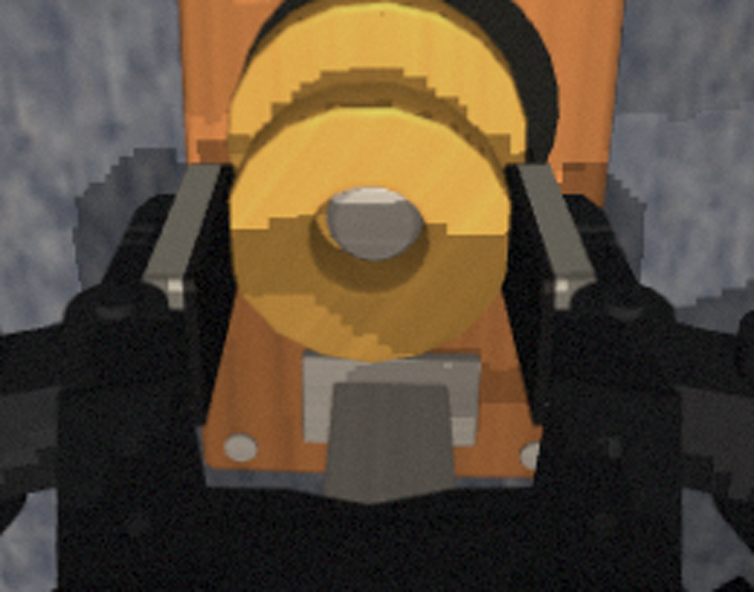

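Call:
{"name": "drive_tool", "arguments": {
  "increments": [
    [0.04,0,0.2,0],
    [0.01,0,0.3,0],
    [0.01,0,0.3,0],
    [0,0,0.15,0],
    [0,0,0,0]
  ]
}}

```text
clock: 21.3
eef_pos: [0.4938, 0.1201, 0.0445]
orientation: [0.076, 3.113, 0.011]
force: [-4.8, 0.2, 11.1]
width: 0.0426
```

Call:
{"name": "drive_tool", "arguments": {
  "increments": [
    [0,0,0,0],
    [0,0,0,0],
    [0,0,0,0]
  ],
  "claw": 62
}}

```text
clock: 21.6
eef_pos: [0.4939, 0.1195, 0.0438]
orientation: [0.076, 3.113, 0.009]
force: [-0.8, -0.3, -0.2]
width: 0.0619
```

Call:
{"name": "drive_tool", "arguments": {
  "increments": [
    [0.02,0,-0.6,0],
    [0.02,0,-0.9,0],
    [0.03,0,-0.9,0],
    [0.03,0,-0.9,0],
    [0,0,-0.5,0],
    [0,0,0,0],
    [0,0,0,0]
  ]
}}

```text
clock: 22.3
eef_pos: [0.4883, 0.1185, 0.1458]
orientation: [0.077, 3.112, 0.008]
force: [-0.1, -0.5, -0.2]
width: 0.0616
```

```bash
python3 -c "
from h import *
rings('w17',.044)
plan((.467,-.255,.11))
im=cv2.imread('pics/w17.png')[130:334,130:390];cv2.imwrite('pics/w17c.png',cv2.resize(im,None,fx=2.9,fy=2.9,interpolation=2))
"
```

```text
pos [0.4883 0.1185 0.1458] ang 177.15 z [ 0.029  0.004 -1.   ] w 0.0616 F [-0.1 -0.5 -0.2]
[254.6 187.6] [71.5 73.5] [0.4935 0.1151 0.044 ] tool [ -2.4  -3.8 101.9]
pos [0.4883 0.1185 0.1456] ang 177.15 d [-0.0213 -0.3735 -0.0356] da 0
[[0.01, -0.94, 0.08, 0.0], [0.01, -0.94, 0.08, 0.0], [0.01, -0.94, 0.08, 0.0], [0.01, -0.94, 0.08, 0.0], [0.01, -0.94, 0.08, 0.0], [0.01, -0.94, 0.08, 0.0], [0.01, -0.94, 0.08, 0.0], [0.01, -0.94, 0.08, 0.0], [0.01, -0.94, 0.08, 0.0], [0.01, -0.94, 0.08, 0.0], [0.01, -0.94, 0.08, 0.0], [0.01, -0.94, 0.08, 0.0], [0.01, -0.94, 0.08, 0.0], [0.01, -0.94, 0.08, 0.0], [0.01, -0.94, 0.08, 0.0], [0.01, -0.94, 0.08, 0.0]]
tool delta mm [   3.7 -374.3   33.3] force [-0.2 -0.9 -0.2] w 0.0622 t 22.35
```

View pics/w17c.png

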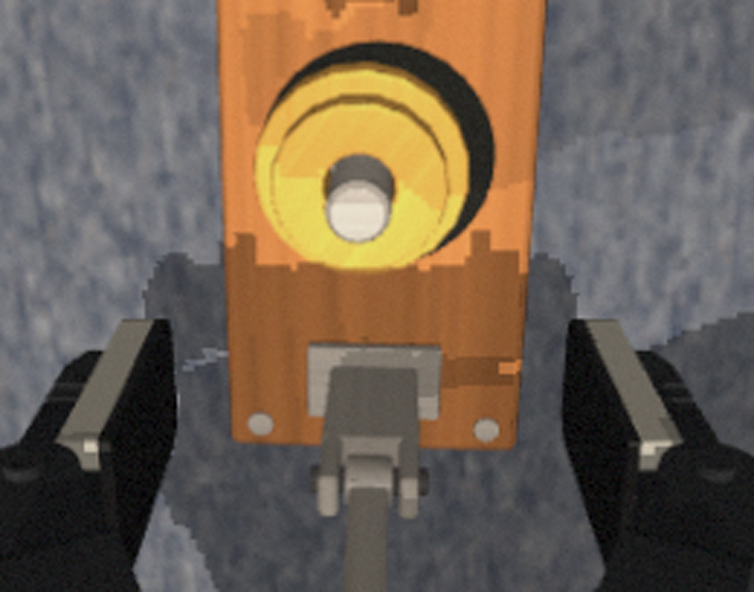

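Call:
{"name": "drive_tool", "arguments": {
  "increments": [
    [0,-0.9,0,0],
    [0,-0.95,0,0],
    [0,-0.95,0,0],
    [0,-0.95,0,0],
    [0,-0.95,0,0],
    [0,-0.95,0,0],
    [0,-0.95,0,0],
    [0,-0.95,0,0]
  ],
  "claw": 52
}}

```text
clock: 23.15
eef_pos: [0.4751, -0.0744, 0.1344]
orientation: [0.069, 3.126, 0.008]
force: [0.8, 0.7, 0.1]
width: 0.0524
```

Call:
{"name": "drive_tool", "arguments": {
  "increments": [
    [0,-0.95,0.2,0],
    [0,-0.95,0.3,0],
    [0,-0.95,0.3,0],
    [0,-0.95,0.3,0],
    [0,-0.95,0.3,0],
    [0,-0.95,0.3,0]
  ]
}}

```text
clock: 23.75
eef_pos: [0.4656, -0.2218, 0.0828]
orientation: [0.07, 3.134, 0.012]
force: [0.4, -0.5, 0.1]
width: 0.0523
```

```bash
python3 -c "
from h import *
plan((.466,-.258,.09))
"
```

```text
pos [ 0.4656 -0.2218  0.0828] ang 177.44 d [ 0.0004 -0.0362  0.0072] da 0
[[-0.04, -0.72, -0.15, 0.0], [-0.04, -0.72, -0.15, 0.0]]
tool delta mm [ -2.1 -36.1  -7.5] force [ 0.4 -0.5  0.1] w 0.0523 t 23.75
```

Call:
{"name": "drive_tool", "arguments": {
  "increments": [
    [0,-0.7,-0.1,0],
    [0,-0.5,-0.1,0],
    [0,0,0,0],
    [0,0,0,0]
  ]
}}

```text
clock: 24.15
eef_pos: [0.4613, -0.254, 0.0821]
orientation: [-0.076, -3.139, -0.018]
force: [-0.0, 1.5, 0.2]
width: 0.0524
```

```bash
python3 -c "
from h import *
rings('w18')
im=cv2.imread('pics/w18.png')[130:334,130:390];cv2.imwrite('pics/w18c.png',cv2.resize(im,None,fx=2.9,fy=2.9,interpolation=2))
"
```

```text
pos [ 0.4613 -0.254   0.0821] ang 177.24 z [-0.001  0.012 -1.   ] w 0.0524 F [-0.   1.5  0.2]
[246.6 189. ] [50.4 51.1] [ 0.4678 -0.2662  0.012 ] tool [ -7.2 -12.7  69.9]
```

View pics/w18c.png

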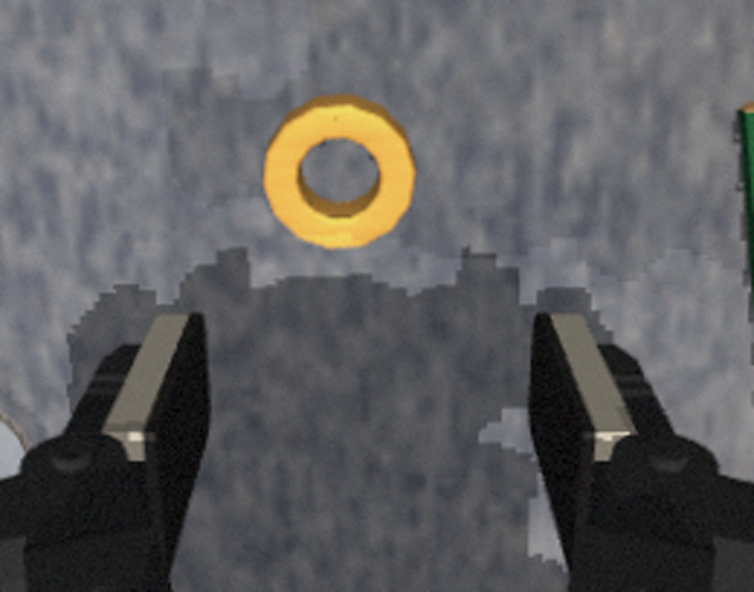

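```bash
python3 -c "
from h import *
plan((.4678,-.2655,.022),n=4)
"
```

```text
pos [ 0.4614 -0.2538  0.0822] ang 177.27 d [ 0.0064 -0.0117 -0.0602] da 0
[[-0.07, -0.12, 0.6, 0.0], [-0.07, -0.12, 0.6, 0.0], [-0.07, -0.12, 0.6, 0.0], [-0.07, -0.12, 0.6, 0.0]]
tool delta mm [ -7.1 -12.1  60. ] force [-0.1  0.3  0.1] w 0.0517 t 24.2
```

Call:
{"name": "drive_tool", "arguments": {
  "increments": [
    [-0.07,-0.12,0.6,0],
    [-0.07,-0.12,0.6,0],
    [-0.07,-0.12,0.6,0],
    [-0.07,-0.12,0.6,0],
    [0,0,0,0],
    [0,0,0,0]
  ]
}}

```text
clock: 24.8
eef_pos: [0.4681, -0.2627, 0.0149]
orientation: [-0.068, -3.138, -0.02]
force: [0.6, -0.3, 0.9]
width: 0.0526
```

```bash
python3 -c "
from h import *
plan((.4678,-.2655,.014),n=1)
"
```

```text
pos [ 0.4681 -0.2627  0.0149] ang 177.51 d [-0.0003 -0.0028 -0.0009] da 0
[[0.01, -0.11, 0.03, 0.0]]
tool delta mm [ 0.2 -2.8  0.8] force [ 0.6 -0.3  0.9] w 0.0526 t 24.8
```

Call:
{"name": "drive_tool", "arguments": {
  "increments": [
    [0,-0.12,0.02,0],
    [0,0,0,0],
    [0,0,0,0]
  ]
}}

```text
clock: 25.1
eef_pos: [0.4684, -0.2657, 0.0152]
orientation: [-0.067, -3.139, -0.019]
force: [-0.3, -0.0, -0.7]
width: 0.0522
```

```bash
python3 -c "
from h import *
rings('w19')
im=cv2.imread('pics/w19.png')[180:384,130:390];cv2.imwrite('pics/w19c.png',cv2.resize(im,None,fx=2.9,fy=2.9,interpolation=2))
"
```

```text
pos [ 0.4684 -0.2657  0.0152] ang 177.54 z [-0.001  0.012 -1.   ] w 0.0522 F [-0.3 -0.  -0.7]
[259.4 255.4] [70.3 70.6] [ 0.4678 -0.2678  0.012 ] tool [ 0.5 -2.1  3.2]
```

View pics/w19c.png

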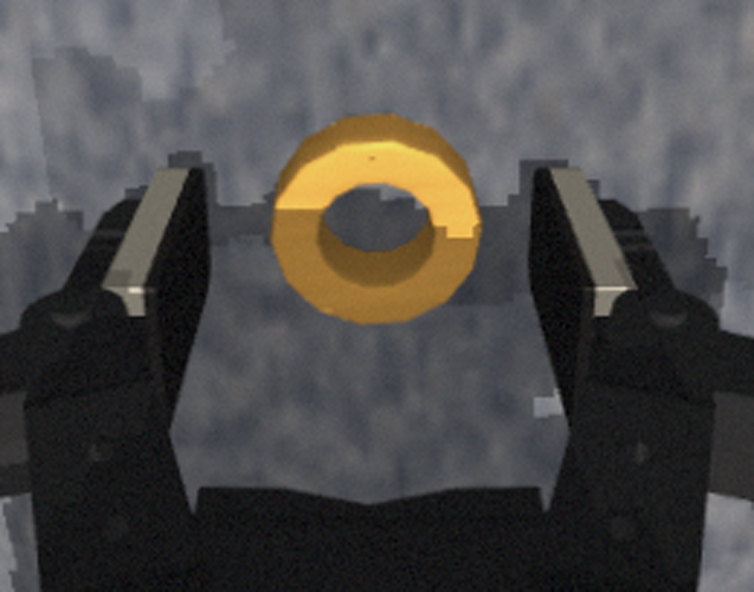

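Call:
{"name": "drive_tool", "arguments": {
  "increments": [
    [0,0,0.04,0],
    [0,0,0,0],
    [0,0,0,0],
    [0,0,0,0],
    [0,0,0,0]
  ],
  "claw": 22
}}

```text
clock: 25.65
eef_pos: [0.469, -0.2661, 0.0155]
orientation: [0.067, 3.14, 0.017]
force: [0.7, -0.6, -1.3]
width: 0.0305
```

Call:
{"name": "drive_tool", "arguments": {
  "increments": [
    [0,0,-0.5,0],
    [0,0,-0.9,0],
    [0,0,-0.9,0],
    [0,0,-0.9,0],
    [0,0.3,-0.9,0],
    [0,0.6,-0.3,0],
    [0,0.8,0,0],
    [0,0.9,0,0]
  ]
}}

```text
clock: 26.45
eef_pos: [0.4712, -0.201, 0.1344]
orientation: [0.073, 3.14, 0.017]
force: [-0.4, 0.4, -0.1]
width: 0.0305
```

```bash
python3 -c "
from h import *
rings('w20',.12)
plan((.4925,.1196,.12))
im=cv2.imread('pics/w20.png')[180:384,130:390];cv2.imwrite('pics/w20c.png',cv2.resize(im,None,fx=2.9,fy=2.9,interpolation=2))
"
```

```text
pos [ 0.4712 -0.201   0.1344] ang 177.33 z [ 0.001  0.011 -1.   ] w 0.0305 F [-0.4  0.4 -0.1]
[256.8 255.2] [68.9 71.1] [ 0.4721 -0.197   0.12  ] tool [-0.7  3.9 14.5]
pos [ 0.4712 -0.1983  0.1345] ang 177.42 d [ 0.0213  0.3179 -0.0145] da 0
[[-0.02, 0.91, 0.05, 0.0], [-0.02, 0.91, 0.05, 0.0], [-0.02, 0.91, 0.05, 0.0], [-0.02, 0.91, 0.05, 0.0], [-0.02, 0.91, 0.05, 0.0], [-0.02, 0.91, 0.05, 0.0], [-0.02, 0.91, 0.05, 0.0], [-0.02, 0.91, 0.05, 0.0], [-0.02, 0.91, 0.05, 0.0], [-0.02, 0.91, 0.05, 0.0], [-0.02, 0.91, 0.05, 0.0], [-0.02, 0.91, 0.05, 0.0], [-0.02, 0.91, 0.05, 0.0], [-0.02, 0.91, 0.05, 0.0]]
tool delta mm [ -7.  318.3  18.5] force [2.1 1.3 0.2] w 0.0302 t 26.5
```

View pics/w20c.png

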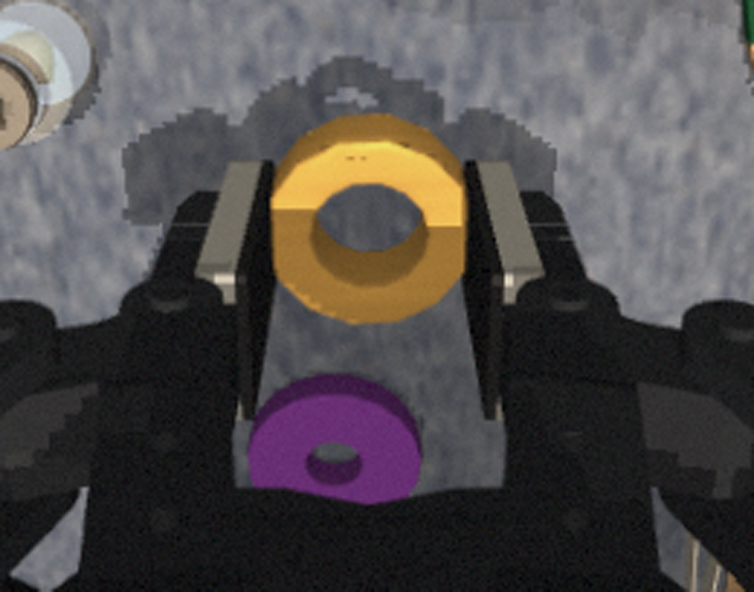

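Call:
{"name": "drive_tool", "arguments": {
  "increments": [
    [0,0.9,0,0],
    [0,0.95,0,0],
    [0,0.95,0,0],
    [0,0.95,0,0],
    [-0.05,0.95,0,0],
    [-0.05,0.95,0,0],
    [-0.05,0.95,0,0],
    [-0.05,0.95,0,0]
  ]
}}

```text
clock: 27.3
eef_pos: [0.4816, 0.0011, 0.1357]
orientation: [-0.069, -3.139, -0.021]
force: [0.4, 0.1, -0.7]
width: 0.0304
```

```bash
python3 -c "
from h import *
plan((.4935,.1196,.115))
"
```

```text
pos [0.4816 0.0011 0.1357] ang 177.47 d [ 0.0119  0.1185 -0.0207] da 0
[[-0.04, 0.79, 0.15, 0.0], [-0.04, 0.79, 0.15, 0.0], [-0.04, 0.79, 0.15, 0.0], [-0.04, 0.79, 0.15, 0.0], [-0.04, 0.79, 0.15, 0.0], [-0.04, 0.79, 0.15, 0.0]]
tool delta mm [ -6.7 118.6  22.3] force [ 0.4  0.1 -0.7] w 0.0304 t 27.3
```

Call:
{"name": "drive_tool", "arguments": {
  "increments": [
    [-0.05,0.8,0,0],
    [-0.05,0.8,0,0],
    [-0.05,0.8,0.1,0],
    [-0.05,0.8,0.2,0],
    [-0.05,0.8,0.4,0],
    [-0.05,0.45,0.5,0],
    [0,0,0,0],
    [0,0,0,0]
  ]
}}

```text
clock: 28.1
eef_pos: [0.49, 0.1226, 0.1047]
orientation: [-0.058, -3.136, -0.021]
force: [0.1, 0.4, 0.0]
width: 0.0302
```

```bash
python3 -c "
from h import *
plan((.494,.1196,.086))
"
```

```text
pos [0.49   0.1226 0.1047] ang 177.87 d [ 0.004  -0.003  -0.0187] da 0
[[-0.17, -0.12, 0.74, 0.0]]
tool delta mm [-4.2 -3.1 18.6] force [0.1 0.4 0. ] w 0.0302 t 28.1
```

Call:
{"name": "drive_tool", "arguments": {
  "increments": [
    [-0.1,-0.06,0.4,0],
    [-0.05,-0.06,0.35,0],
    [0,0,0,0],
    [0,0,0,0]
  ]
}}

```text
clock: 28.5
eef_pos: [0.494, 0.1173, 0.0847]
orientation: [-0.063, -3.137, -0.02]
force: [1.3, 0.9, -0.3]
width: 0.0302
```

```bash
python3 -c "
from h import *
plan((.494,.1196,.078))
snap('wrist','w21')
im=cv2.imread('pics/w21.png')[180:384,130:390];cv2.imwrite('pics/w21c.png',cv2.resize(im,None,fx=2.9,fy=2.9,interpolation=2))
"
```

```text
pos [0.494  0.1173 0.0847] ang 177.71 d [ 0.      0.0023 -0.0067] da 0
[[0.0, 0.09, 0.27, 0.0]]
tool delta mm [0.  2.2 6.7] force [ 1.3  0.9 -0.3] w 0.0302 t 28.5
```

View pics/w21c.png

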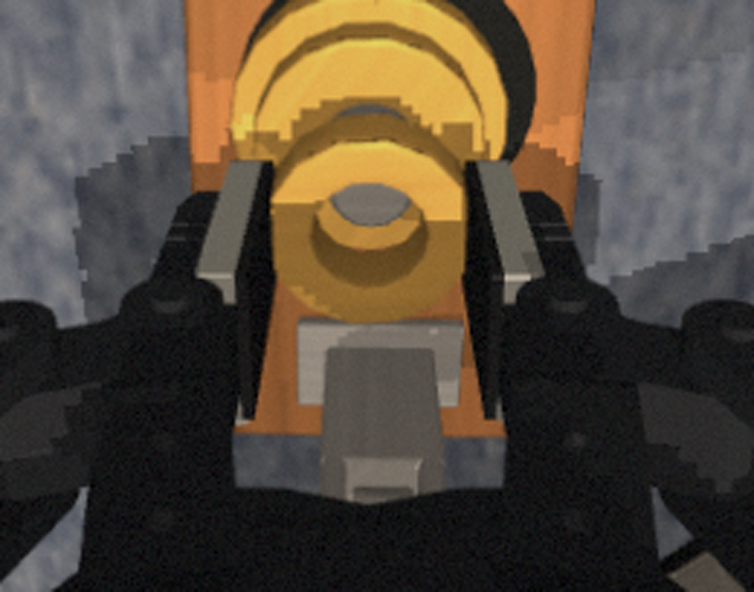

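Call:
{"name": "drive_tool", "arguments": {
  "increments": [
    [0,0.09,0.2,0],
    [0,0,0.15,0],
    [0,0,0.15,0],
    [0,0,0,0],
    [0,0,0,0]
  ]
}}

```text
clock: 29.05
eef_pos: [0.4942, 0.1198, 0.0716]
orientation: [-0.063, -3.137, -0.02]
force: [0.2, -0.7, 0.2]
width: 0.03
```

```bash
python3 -c "
from h import *
plan((.494,.1196,.0592))
snap('wrist','w22')
im=cv2.imread('pics/w22.png')[180:384,130:390];cv2.imwrite('pics/w22c.png',cv2.resize(im,None,fx=2.9,fy=2.9,interpolation=2))
"
```

```text
pos [0.4942 0.1198 0.0716] ang 177.7 d [-0.0002 -0.0002 -0.0124] da 0
[[0.01, -0.01, 0.5, 0.0]]
tool delta mm [ 0.2 -0.4 12.4] force [ 0.2 -0.7  0.2] w 0.03 t 29.05
```

View pics/w22c.png

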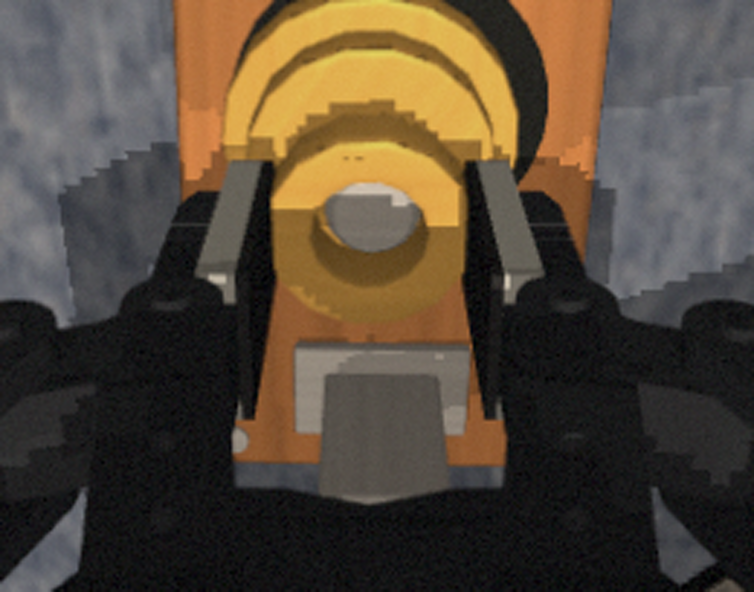

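Post is inside the bore, at crop (373,215). Push home.

Call:
{"name": "drive_tool", "arguments": {
  "increments": [
    [0.02,0,0.2,0],
    [0,0,0.2,0],
    [0,0,0.15,0],
    [0,0,0,0]
  ]
}}

```text
clock: 29.5
eef_pos: [0.4944, 0.1202, 0.0592]
orientation: [-0.063, -3.14, -0.022]
force: [0.7, -0.9, -0.2]
width: 0.0302
```

Call:
{"name": "drive_tool", "arguments": {
  "increments": [
    [0,0,0.06,0],
    [0,0,0.06,0],
    [0,0,0,0]
  ]
}}

```text
clock: 29.8
eef_pos: [0.4945, 0.1202, 0.0594]
orientation: [0.063, 3.139, 0.023]
force: [-0.5, 0.2, -0.7]
width: 0.0301
```

Call:
{"name": "drive_tool", "arguments": {
  "increments": [
    [0,0,0,0],
    [0,0,0,0],
    [0,0,0,0]
  ],
  "claw": 52
}}

```text
clock: 30.1
eef_pos: [0.4944, 0.1202, 0.0587]
orientation: [0.063, 3.14, 0.022]
force: [0.5, 0.6, -0.1]
width: 0.0521
```

Call:
{"name": "drive_tool", "arguments": {
  "increments": [
    [0,0,-0.6,0],
    [0,0,-0.9,0],
    [0,0,-0.9,0],
    [0,0,-0.9,0],
    [0,0,-0.3,0],
    [0,0,0,0],
    [0,0,0,0]
  ]
}}

```text
clock: 30.8
eef_pos: [0.4939, 0.1188, 0.1545]
orientation: [0.063, 3.14, 0.022]
force: [-0.7, -0.2, -0.4]
width: 0.0522
```

```bash
python3 -c "
from h import *
rings('w23',.056)
im=cv2.imread('pics/w23.png')[130:334,130:390];cv2.imwrite('pics/w23c.png',cv2.resize(im,None,fx=2.9,fy=2.9,interpolation=2))
s,im=snap('scene','s2');im=cv2.imread('pics/s2.png')[120:240,150:300];cv2.imwrite('pics/s2c.png',cv2.resize(im,None,fx=4,fy=4,interpolation=2))
"
```

```text
pos [0.4939 0.1188 0.1545] ang 177.7 z [ 0.001  0.014 -1.   ] w 0.0522 F [-0.7 -0.2 -0.4]
[257.4 182.6] [70.2 71.5] [0.4941 0.1115 0.056 ] tool [-0.4 -8.6 98.4]
```

View pics/w23c.png

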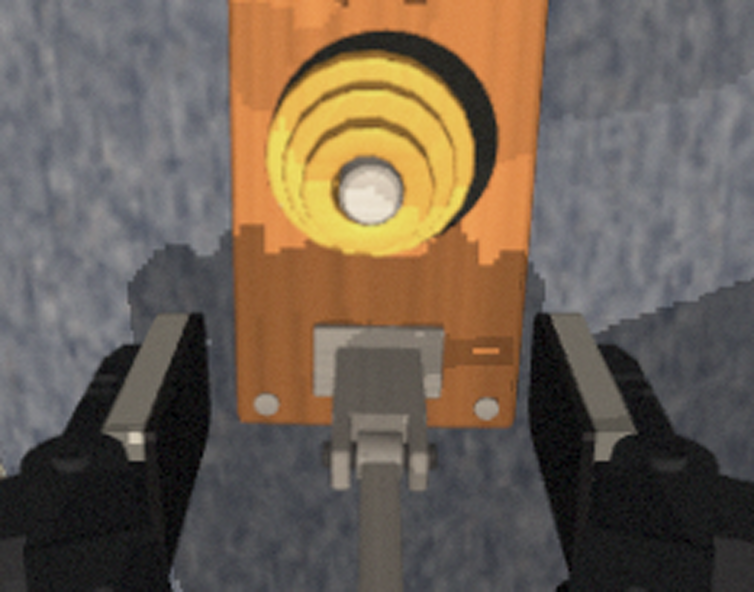

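View pics/s2c.png

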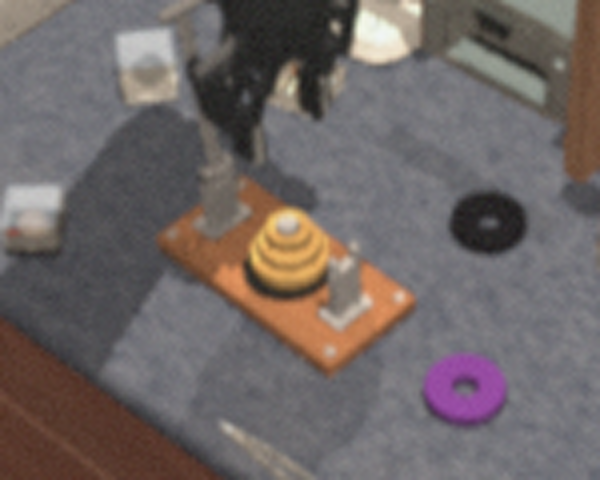

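Call:
{"name": "drive_tool", "arguments": {
  "increments": [
    [0,0.05,0.9,0],
    [0,0,0.9,0],
    [0,0,0.6,0],
    [0,0,0.4,0],
    [0,0,0,0]
  ],
  "claw": 23
}}

```text
clock: 31.4
eef_pos: [0.4916, 0.1205, 0.0774]
orientation: [-0.063, -3.135, -0.02]
force: [0.5, 0.4, 0.7]
width: 0.0231
```

Call:
{"name": "drive_tool", "arguments": {
  "increments": [
    [-0.1,0,0.12,0],
    [0,0,0.12,0],
    [0,0,0.12,0],
    [0,0,0,0]
  ]
}}

```text
clock: 31.8
eef_pos: [0.495, 0.1207, 0.069]
orientation: [-0.063, -3.137, -0.02]
force: [0.1, -1.2, 0.2]
width: 0.0227
```

Call:
{"name": "drive_tool", "arguments": {
  "increments": [
    [0,0,0.15,0],
    [0,0,0.15,0],
    [0,0,0,0]
  ]
}}

```text
clock: 32.1
eef_pos: [0.4962, 0.121, 0.0683]
orientation: [0.063, 3.139, 0.023]
force: [-0.1, -1.7, 0.3]
width: 0.0228
```

Call:
{"name": "drive_tool", "arguments": {
  "increments": [
    [0,0,0.3,0]
  ]
}}

```text
clock: 32.2
eef_pos: [0.4973, 0.1214, 0.0663]
orientation: [0.063, 3.134, 0.025]
force: [-31.9, -10.0, 90.3]
width: 0.0227
```

Call:
{"name": "drive_tool", "arguments": {
  "increments": [
    [0,0,-0.3,0],
    [0,0,-0.6,0],
    [0,0,-0.9,0],
    [0,0,-0.9,0],
    [0,0,-0.9,0],
    [0,0,-0.9,0],
    [0,0,-0.9,0],
    [0,0,0,0]
  ]
}}

```text
clock: 33.0
eef_pos: [0.4967, 0.1193, 0.2079]
orientation: [0.063, 3.129, 0.027]
force: [-0.4, 0.7, -1.1]
width: 0.023
```

```bash
python3 -c "
from h import *
rings('w24',.056)
s=robot.sense();print(toolang(s)[1])
for p in [(.497,.21,.2)]: print(proj(cam('wrist'),[p]))
"
```

```text
pos [0.4967 0.1193 0.2079] ang 177.69 z [ 0.012  0.017 -1.   ] w 0.023 F [-0.4  0.7 -1.1]
[262.3 165.5] [59.4 60.1] [0.4943 0.1133 0.056 ] tool [  3.9  -8.7 151.8]
[[-0.99913864  0.04012592  0.01057807]
 [ 0.04029533  0.99905451  0.01632081]
 [-0.00991319  0.016733   -0.99981085]]
[[263.39828996 395.4667674 ]]
```

View pics/w24.png

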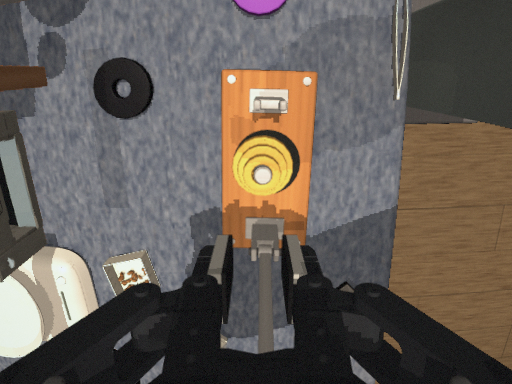

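```bash
python3 -c "
from h import *
C=cam('wrist')
print('w24 board corners',[np.round(atz(C,p,.016),4) for p in [(222,71),(317,73),(308,247),(224,244)]])
print('hinge px',[np.round(atz(C,(265,y),.068),4) for y in (235,250)])
print('catch',np.round(atz(C,(270,104),.077),4))
plan((.499,.25,.255),n=7)
s,im=snap('top','t2');im=cv2.imread('pics/t2.png')[170:240,130:260];cv2.imwrite('pics/t2c.png',cv2.resize(im,None,fx=6,fy=6,interpolation=2))
"
```

```text
w24 board corners [array([0.5275, 0.0323, 0.016 ]), array([0.4407, 0.0374, 0.016 ]), array([0.448 , 0.2146, 0.016 ]), array([0.5379, 0.2078, 0.016 ])]
hinge px [array([0.4935, 0.1731, 0.068 ]), array([0.494 , 0.1881, 0.068 ])]
catch [0.4861 0.0597 0.077 ]
pos [0.4963 0.1192 0.2063] ang 177.69 d [0.0027 0.1308 0.0487] da 0
[[0.01, 0.75, -0.27, 0.0], [0.01, 0.75, -0.27, 0.0], [0.01, 0.75, -0.27, 0.0], [0.01, 0.75, -0.27, 0.0], [0.01, 0.75, -0.27, 0.0], [0.01, 0.75, -0.27, 0.0], [0.01, 0.75, -0.27, 0.0]]
tool delta mm [  2.1 131.6 -46.6] force [0.4 0.4 0.2] w 0.0229 t 33.05
```

View pics/t2c.png

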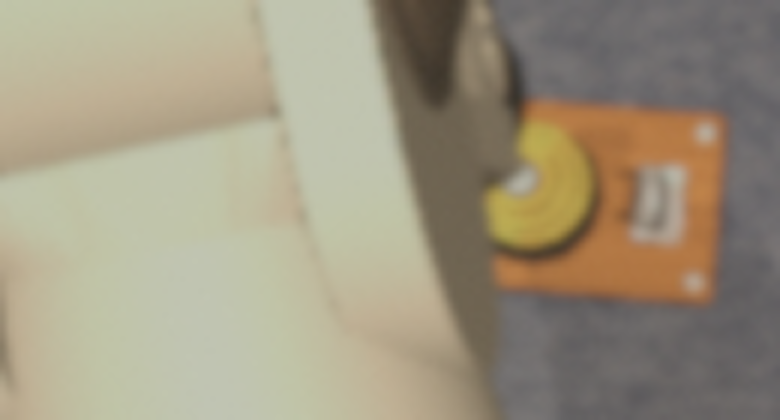

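Call:
{"name": "drive_tool", "arguments": {
  "increments": [
    [0,0,-1,0],
    [0,0.5,-1,0],
    [0,0.9,-0.2,0],
    [0,0.9,0,0],
    [0,0.9,0,0],
    [0,0.9,0,0],
    [0,0.9,0,0],
    [0,0.5,0,0]
  ],
  "claw": 0
}}

```text
clock: 33.9
eef_pos: [0.4996, 0.2585, 0.2524]
orientation: [-0.069, -3.136, -0.017]
force: [0.4, -1.0, 0.1]
width: -0.0001
```

```bash
python3 -c "
from h import *
plan((.498,.248,.195),n=3)
print(toolang(robot.sense())[1][:,2],robot.sense()['joints'])
snap('wrist','w25')
"
```

```text
pos [0.4996 0.2585 0.2524] ang 177.49 d [-0.0016 -0.0105 -0.0574] da 0
[[0.01, -0.15, 0.76, 0.0], [0.01, -0.15, 0.76, 0.0], [0.01, -0.15, 0.76, 0.0]]
tool delta mm [  0.8 -11.1  57.2] force [ 0.4 -1.   0.1] w -0.0001 t 33.9
[-0.00419818  0.01105967 -0.99993003] [ 0.47172055  0.12014124  0.2315806   1.68094955  0.01175983 -1.05520482]
```

View pics/w25.png

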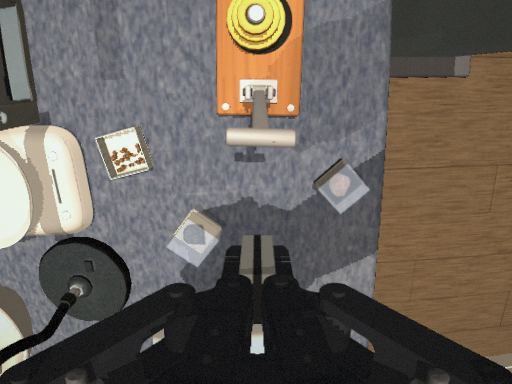

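```bash
python3 -c "
from h import *
C=cam('wrist')
for z in (.2,.209): print([np.round(atz(C,p,z),4) for p in [(227,136),(260,137),(295,138)]])
"
```

```text
[array([0.5142, 0.2105, 0.2   ]), array([0.4962, 0.2119, 0.2   ]), array([0.4771, 0.2133, 0.2   ])]
[array([0.5134, 0.2092, 0.209 ]), array([0.4963, 0.2105, 0.209 ]), array([0.4781, 0.2118, 0.209 ])]
```

Call:
{"name": "drive_tool", "arguments": {
  "increments": [
    [0,0,0.8,0],
    [0,0,0.8,0],
    [0,0,0.7,0],
    [0,0,0,0]
  ]
}}

```text
clock: 34.35
eef_pos: [0.4987, 0.2591, 0.1897]
orientation: [-0.066, -3.133, -0.014]
force: [1.0, -0.7, -0.5]
width: -0.0001
```

```bash
cat >> h.py <<'E'
H=(.4945,.194)
def arc(th0,th1,n,r=.1,off=.003,hw=.011,tip=.012):
    s=robot.sense();a,M=toolang(s)
    def P(t):
        c,sn=np.cos(t),np.sin(t)
        sx=-r*c+off*sn+hw; z=.068+r*sn+off*c+tip
        return np.array([H[0]+.07*sx,H[1]+sx,z])
    p=np.array(s['eef_pos'])
    print('now',np.round(p,4),'F',np.round(s['force'],1),'t',round(s['clock'],2))
    for t in np.linspace(th0,th1,n):
        q=P(t);print(round(t,2),np.round(q,4),np.round(M.T@(q-p)/.025,2)); p=q
E
python3 -c "
from h import *
arc(1.6,.1,16)
"
```

```text
now [0.4987 0.2591 0.1897] F [ 1.  -0.7 -0.5] t 34.35
1.6 [0.4957 0.2109 0.1799] [ 0.04 -1.93  0.38]
1.5 [0.495  0.2009 0.18  ] [ 0.01 -0.4  -0.01]
1.4 [0.4943 0.191  0.1791] [ 0.01 -0.4   0.03]
1.3 [0.4936 0.1811 0.1772] [ 0.01 -0.39  0.07]
1.2 [0.4929 0.1716 0.1743] [ 0.01 -0.38  0.11]
1.1 [0.4923 0.1623 0.1705] [ 0.01 -0.37  0.15]
1.0 [0.4917 0.1535 0.1658] [ 0.01 -0.36  0.19]
0.9 [0.4911 0.1452 0.1602] [ 0.01 -0.33  0.22]
0.8 [0.4905 0.1375 0.1538] [ 0.01 -0.31  0.25]
0.7 [0.4901 0.1304 0.1467] [ 0.01 -0.28  0.28]
0.6 [0.4896 0.1242 0.1389] [ 0.   -0.25  0.31]
0.5 [0.4892 0.1187 0.1306] [ 0.   -0.22  0.33]
0.4 [0.4889 0.1141 0.1217] [ 0.   -0.19  0.35]
0.3 [0.4886 0.1104 0.1124] [ 0.   -0.15  0.37]
0.2 [0.4885 0.1076 0.1028] [ 0.   -0.11  0.38]
0.1 [0.4883 0.1058 0.093 ] [-0.   -0.08  0.39]
```

Call:
{"name": "drive_tool", "arguments": {
  "increments": [
    [0,-0.5,0.1,0],
    [0,-0.5,0.1,0],
    [0,-0.5,0.1,0],
    [0,-0.4,0.05,0],
    [0,-0.4,0,0],
    [0,-0.4,0,0],
    [0,-0.4,0,0]
  ]
}}

```text
clock: 35.05
eef_pos: [0.4958, 0.1745, 0.1827]
orientation: [-0.067, -3.136, -0.016]
force: [0.3, 1.5, -0.2]
width: 0.0004
```

```bash
python3 -c "
from h import *
arc(1.2,.5,8)
snap('wrist','w26')
"
```

```text
now [0.4958 0.1745 0.1827] F [ 0.3  1.5 -0.2] t 35.05
1.2 [0.4929 0.1716 0.1743] [ 0.11 -0.12  0.34]
1.1 [0.4923 0.1623 0.1705] [ 0.01 -0.37  0.15]
1.0 [0.4917 0.1535 0.1658] [ 0.01 -0.36  0.18]
0.9 [0.4911 0.1452 0.1602] [ 0.01 -0.34  0.22]
0.8 [0.4905 0.1375 0.1538] [ 0.01 -0.31  0.25]
0.7 [0.4901 0.1304 0.1467] [ 0.01 -0.28  0.28]
0.6 [0.4896 0.1242 0.1389] [ 0.01 -0.26  0.31]
0.5 [0.4892 0.1187 0.1306] [ 0.   -0.22  0.33]
```

View pics/w26.png

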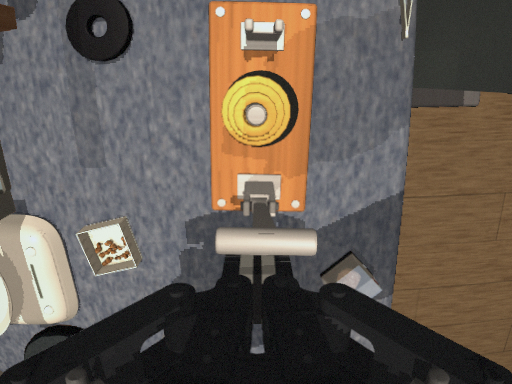

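Call:
{"name": "drive_tool", "arguments": {
  "increments": [
    [0.03,-0.3,0.2,0],
    [0.03,-0.38,0.15,0],
    [0.03,-0.36,0.2,0],
    [0.02,-0.34,0.2,0],
    [0,-0.3,0.25,0],
    [0,-0.28,0.28,0],
    [0,-0.25,0.3,0]
  ]
}}

```text
clock: 35.8
eef_pos: [0.4902, 0.1143, 0.14]
orientation: [-0.067, -3.138, -0.016]
force: [0.0, 2.1, 1.6]
width: -0.0001
```

```bash
python3 -c "
from h import *
arc(.6,0,7)
snap('wrist','w27')
"
```

```text
now [0.4902 0.1143 0.14  ] F [0.  2.1 1.6] t 35.8
0.6 [0.4896 0.1242 0.1389] [0.04 0.39 0.05]
0.5 [0.4892 0.1187 0.1306] [ 0.   -0.22  0.33]
0.4 [0.4889 0.1141 0.1217] [ 0.   -0.19  0.35]
0.3 [0.4886 0.1104 0.1124] [ 0.   -0.15  0.37]
0.2 [0.4885 0.1076 0.1028] [ 0.   -0.11  0.38]
0.1 [0.4883 0.1058 0.093 ] [ 0.   -0.08  0.39]
0.0 [0.4883 0.105  0.083 ] [-0.   -0.04  0.4 ]
```

View pics/w27.png

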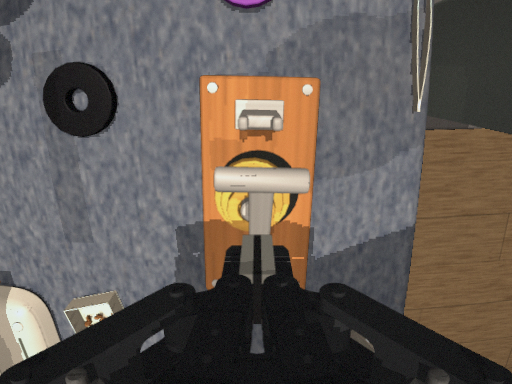

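Call:
{"name": "drive_tool", "arguments": {
  "increments": [
    [0,-0.05,0.3,0],
    [0,-0.05,0.33,0],
    [0,-0.05,0.33,0],
    [0,-0.05,0.33,0],
    [0,-0.03,0.33,0],
    [0,0,0,0]
  ]
}}

```text
clock: 36.45
eef_pos: [0.4888, 0.1076, 0.0934]
orientation: [-0.068, -3.134, -0.014]
force: [-0.8, 0.7, 0.0]
width: -0.0001
```

```bash
python3 -c "
from h import *
arc(.1,0,2)
snap('wrist','w28')
"
```

```text
now [0.4888 0.1076 0.0934] F [-0.8  0.7  0. ] t 36.45
0.1 [0.4883 0.1058 0.093 ] [ 0.02 -0.07  0.02]
0.0 [0.4883 0.105  0.083 ] [-0.   -0.04  0.4 ]
```

View pics/w28.png

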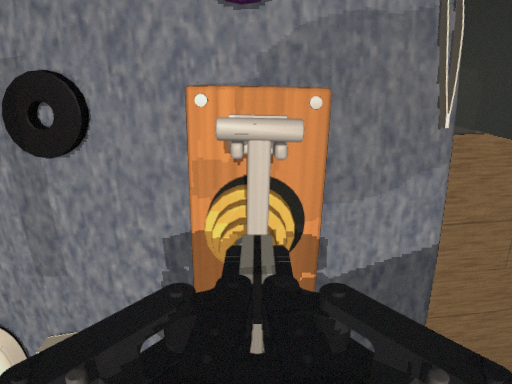

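Call:
{"name": "drive_tool", "arguments": {
  "increments": [
    [0,0,0.1,0],
    [0,0,0.1,0],
    [0,0,0.1,0]
  ]
}}

```text
clock: 36.8
eef_pos: [0.4895, 0.108, 0.0871]
orientation: [-0.067, -3.136, -0.014]
force: [0.5, 0.0, 1.6]
width: -0.0003
```

Call:
{"name": "drive_tool", "arguments": {
  "increments": [
    [0,0,0.06,0],
    [0,0,0.06,0]
  ]
}}

```text
clock: 37.0
eef_pos: [0.4896, 0.1081, 0.084]
orientation: [-0.067, -3.137, -0.014]
force: [-0.0, 0.2, 1.1]
width: 0.0002
```

Call:
{"name": "drive_tool", "arguments": {
  "increments": [
    [0,0,0.06,0]
  ]
}}

```text
clock: 37.1
eef_pos: [0.4896, 0.1081, 0.0824]
orientation: [-0.067, -3.137, -0.014]
force: [-1.6, 0.4, 0.6]
width: 0.0001
```

Call:
{"name": "drive_tool", "arguments": {
  "increments": [
    [0,0,0.06,0]
  ]
}}

```text
clock: 37.2
eef_pos: [0.4898, 0.1081, 0.0817]
orientation: [-0.067, -3.138, -0.014]
force: [-6.8, -2.0, 18.7]
width: 0.0
```

Call:
{"name": "drive_tool", "arguments": {
  "increments": [
    [0,0,0.06,0]
  ]
}}

```text
clock: 37.3
eef_pos: [0.4898, 0.1081, 0.0817]
orientation: [-0.067, -3.139, -0.015]
force: [-7.7, -1.7, 18.6]
width: -0.0
```

Call:
{"name": "drive_tool", "arguments": {
  "increments": [
    [0,0,-0.3,0],
    [0,0,-0.6,0],
    [0,0,-0.9,0],
    [0,0,-0.9,0],
    [0,0.3,-0.9,0],
    [0,0.5,-0.5,0],
    [0,0,0,0]
  ]
}}

```text
clock: 38.0
eef_pos: [0.491, 0.1276, 0.1927]
orientation: [0.068, 3.141, 0.017]
force: [-0.0, 0.3, -0.2]
width: 0.0001
```

```bash
python3 -c "
from h import *
s,im=snap('wrist','w29');print(s['eef_pos'],s['force'])
C=cam('wrist',s)
for X in (-72,):
  d=np.array([.073,.997]);c=np.array([.4945,.194]);p=c-d*.142; print(proj(C,[(*p,.068),(*p,.073),(*p,.083)]))
s,im=snap('scene','s3');im=cv2.imread('pics/s3.png')[100:250,130:320];cv2.imwrite('pics/s3c.png',cv2.resize(im,None,fx=4,fy=4,interpolation=2))
im=cv2.imread('pics/w29.png')[20:260,160:360];cv2.imwrite('pics/w29c.png',cv2.resize(im,None,fx=2.5,fy=2.5,interpolation=2))
"
```

```text
[0.49098057 0.12755896 0.19274504] [-0.03002034  0.31208523 -0.16180498]
[[262.79903446  83.99348177]
 [262.91014342  84.03004442]
 [263.14621299  84.10773682]]
```

View pics/w29c.png

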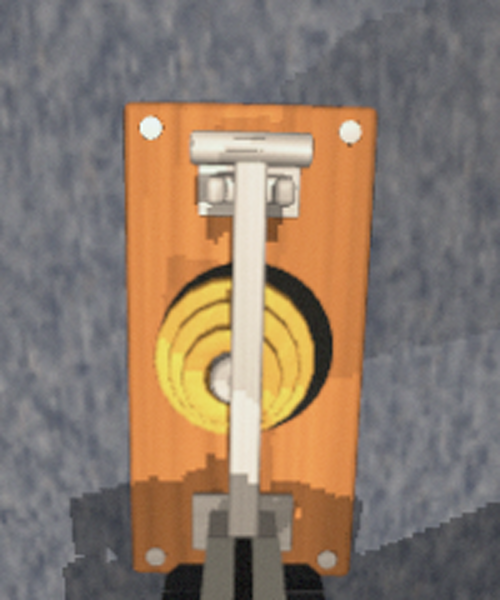

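View pics/s3c.png

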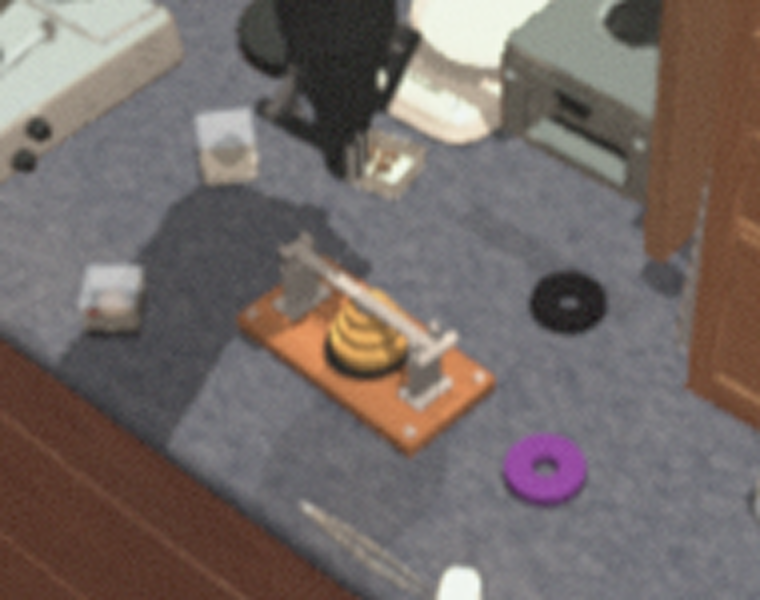

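```bash
python3 -c "
from h import *
C=cam('scene')
d=np.array([.073,.997]);n=np.array([-.997,.073]);p=np.array([.4945,.194])-d*.142
for z in (.068,.073,.078): print(z,(proj(C,[(*p,z),(*(p+n*.018),z),(*(p-n*.018),z)])-[130,100])*4)
print('hinge',(proj(C,[(.4945,.194,.068)])-[130,100])*4)
print('fork tops', (proj(C,[(*(np.array([.4945,.194])-d*.13+n*k),.077) for k in (.0085,-.0085)])-[130,100])*4)
im=cv2.imread('pics/s3.png')[150:205,190:255];cv2.imwrite('pics/s3d.png',cv2.resize(im,None,fx=10,fy=10,interpolation=2))
"
```

```text
0.068 [[427.00719818 344.28453321]
 [408.3000088  358.25961807]
 [445.45880813 330.50418411]]
0.073 [[426.79728332 339.39635153]
 [408.03152664 353.37922404]
 [445.30574374 325.60918785]]
0.078 [[426.58627737 334.47879067]
 [407.76161601 348.46922783]
 [445.15190968 320.68503979]]
hinge [[289.93686086 243.99439977]]
fork tops [[405.56498139 333.09439501]
 [423.21275518 320.09163087]]
```

View pics/s3d.png

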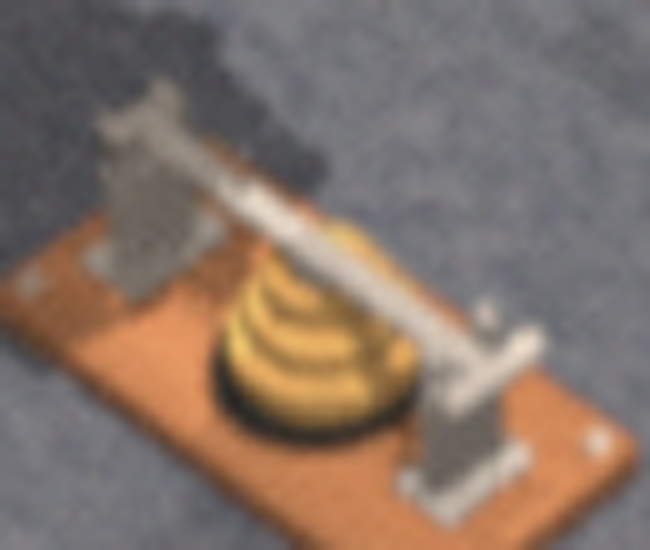

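```bash
python3 -c "
from h import *
print(robot.job_done())"
```

```text
the job is handed in; nothing more can be done
None
```

I handed the job in at about 38 s. The three brass rings are on the post, with the large at the bottom, the middle above it and the small on top. The keeper bar is closed in its catch. The gripper was empty and clear when I handed in.

**Rings:** Each one stopped at its home height, about 20, 32 and 44 mm above the worktop. The wrist and scene pictures show them flat and in order.

**Keeper bar:** It sits between the fork prongs and stopped against about 18 N. Its top, worked out from the tool height, was at about 70 mm (71 mm expected). In the scene picture the hinge and the free end are off their predicted closed positions by the same small camera offset, which agrees with a level bar within about 1 mm.

**Bystanders:** I did not touch the dish, vial or boxes. The last pictures show the boxes standing, but I did not re-measure any of them at the end.

**Problems along the way:**
- One press test on the small ring peaked at about 90 N at the wrist. That is under the 120 N limit, but harder than I intended. I backed off at once, and the stack looked unchanged afterwards.
- The tool tilted by up to about 4° while I carried the large ring, and less at each placement. It did not affect the fits.
- The gripper's reported width read about 3–4 mm under the true diameter on all three rings, although each was held securely.

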